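Charge the glaze mill from the hasped media case

ROBOT

A 6-joint arm with a two-finger parallel gripper is mounted at the origin on the work surface. World frame = base frame: x ahead of the robot, y to its left, z up, the work surface at z = 0. Lengths are in m, angles in rad, forces in N, time in s.
With the tool pointing down it reaches from about 0.375 to 0.975 m from the base axis. Payload 3.8 kg.
Tool frame: the origin (TCP) lies on the centre line of the jaws, within the pads' length; the fingertips stand 14 mm ahead of it and the grasp point (between the pads) lies 5 mm behind it (bot.finger_overhang is the distance from the TCP to the fingertips, in m); y points along the fingers, x is the direction in which the jaws open and shut, and the axes are right-handed (so a half turn about y gives the same grasp; the last joint's range is limited). The gripper opens to 85 mm and grips with 20 to 120 N. Pads are 22 mm wide; open, the fingers measure 114 mm over their backs; the gripper's body (76 mm by 85 mm) begins 54 mm behind the grasp point. The pads swing forward as they close: fully open they stand 13 mm farther back than shut.
Start: joints at [-0.037, 0.264, 1.604, -0, 1.274, -0.037], TCP at [0.675, -0, 0.245] pointing down, gripper open.
Joint ranges: [-2.63, 2.63], [-0.94, 2.18], [0.31, 2.57], [-1.31, 4.45], [0, 2.66], [-2.55, 2.55]. Speed limits (rad/s): [2.57, 2.57, 3.14, 3.14, 3.14, 3.14].

INTERFACE

Orientations are given as a rotation vector (axis times angle).
In Python, from workcell import readout, read_camera, bot, spotter gives the robot as it stands.
- The arm moves only by the tool jog_arm, never from a script. Its argument "increments" is a list of rows, each a list of 7 numbers: the shift along the tool's x, y, z in m, then the turn, a rotation vector about the tool's x, y, z in rad, then the opening, from 0 (shut) to 1 (fully open). A call has 1 to 10 rows; each row shifts and turns the pose as measured when the row begins, along the tool's axes as they then stand; what a row does not reach is not made up. A row lasts 1/8 s, in which the tool goes at most 62.5 mm and 10.7 degrees, less where a joint would pass 70% of its speed; a pose out of reach is approached as far as the arm can. A call with a gripper value outside its range is refused whole. The fingers move at their own pace and stop on an object; "force" is the grip in N (left out, the last holds). Time passes only in rows, so rows that do not move let the fingers close. It gives the time, the measured TCP pose, the force and the opening at its end, in the units of the state.
- readout.read_state(): the state, without advancing time (a new reading comes with each control period).
- read_camera(name): name is "scene" or "side" or "wrist"; returns a dict with "img" (480x640x3 uint8, blue, green, red), "range_z" (480x640 float32, m along the optical axis (not along the pixel's ray), 0 where there is no reading), "fx", "fy", "cx", "cy" (pixels), "distortion" ([k1, k2, p1, p2, k3] as OpenCV has them; the pictures are not rectified), "world_from_camera" (4x4, takes a point from camera to world coordinates). Camera axes: x right, y down, z forward; pixel columns grow to the right and rows downward; lengths in m; the calibration is good to about 2 mm. A picture is of the moment at which its call begins.
- bot.finish_job(): hands the job in, once; it reports no verdict.
Trained networks look in a picture, given as the dict that the camera call returned (one of the last four; its "shot" number tells which), for a name from the list of things; names that differ only in an ending like _2 or _b are one class to them, and where a whole thing is asked for, a point or a joint stands for the part that bears it (a point fixed in the world has none). Each returns a list of dicts, best first, with "p" (0 to 1); they miss things now and then, are a little off and sometimes report something else, mostly with a low value. They report only what shows in the picture. A call takes as long as a camera call. They do not tell look-alikes from the thing itself.
- spotter.masks_of(picture, thing): "mask" (480x640 bool, what is visible of it) and "location" ([column, row] in pixels, amid what is visible of it).
- spotter.spot_point(picture, thing): "location" ([column, row] in pixels: a listed point, or the origin of a listed thing).
The state is a dict: "time": time; "q": joint angles; "joint_vel": joint speeds; "joint_torque": joint torques, N m; "tool_pos": TCP position; "tcp_rot": TCP orientation; "wrist_force": force on the tool from outside, world axes, zero at the start; "torque": the same for the moment, N m; "width": opening from 0.0 (shut) to 1.0 (fully open).
Only numpy, scipy, OpenCV 4.12 (cv2) and the standard library are available. Lean on these libraries where they do the work, as an engineer would, in place of code of your own. Each camera call takes 0.05 s, during which the arm holds its last target. There are 200 camera calls.

TASK

Swing the hasp off its catch, open the media case's lid and leave it standing open; give the mill jar's blue cover a quarter turn anticlockwise to unlock it, lift it off and lay it flat, grip bar up, in the middle of the brown board. Move every grinding cylinder from the case into the jar. Then shut the lid fully and, only once it is shut, swing the hasp back down flat over its catch; leave the clay cup, the brush and the wooden stick where they are.

Things in the scene. Friction and masses are not known exactly. Their poses are not given: they have to be found in the camera images.
- case: Media case: fixed brown plywood box, 174 (x) x 264 (y) x 75 mm high without its lid, walls 6 mm. Origin: centre of its underside; x points from its front (hasp) to its back (lid hinge). Its rubber floor, 6 mm above the table, is free from x -55 to +45, y -100 to +100 mm; from there to the walls runs a kerb with its top 18 mm above the table.
- lid (a joint): Lid of the case, a 10 mm board over the whole box, hinged along its back edge: 0 shut, grows as its front edge rises, 1.85 fully open (leaning back past upright). The hinge is stiff: the lid stays where it is left; about 5 N at the knob moves it.
- lid_hinge (a point): The lid's hinge line, middle of its length, 80 mm above the table.
- lid_knob (a point): Centre of the lid's black pull knob: a cylinder 20 mm across, 26 mm long, lying along the case's y on a thin post. With the lid shut it is 154 mm in front of the hinge line, 45 mm to the case's -y side of the middle, 33 mm above the hinge line (28 mm above the lid's top). Pinched by its two flat ends it lets the lid swing between the fingers.
- hasp (a joint): Steel hasp on the case's front: a strap 26 mm wide, 58 mm long, hinged on the box in front of the lid. 0: flat on the lid's top, its slot over the brass catch on the lid; grows as it swings up and forward (towards case -x), off the lid: 1.57 upright, 2.7 its stop. Stiff: stays where it is left. The lid must not be lifted while it is on.
- hasp_hinge (a point): The hasp's hinge axis (along the case's y), middle of the strap, 89 mm above the table, 45 mm towards the case's +y from its middle.
- hasp_tab (a point): Grip point of the red tab that stands up from the hasp's free end: tab 7 mm thick, 18 mm wide along the case's y, reaching 34 mm out from the strap's mid-plane. With the hasp down this point is 54 mm behind the hinge axis (case +x) and 26 mm above it; it turns with the hasp. Pinched across its 18 mm width it lets the hasp swing between the fingers.
- jar: White mill jar fixed to the table; origin: centre of its underside. Rim 80 mm up, mouth 104 mm wide inside, inner floor 10 mm up. Bayonet lugs on its +x and -x sides hold the cover's pins: locked, the bar lies 0 to 0.2 rad anticlockwise of the jar's x axis; turned anticlockwise (from above) until it is 1.0 to 2.0 rad (stop) from it, best along the jar's y axis, the cover lifts straight off.
- cover_grip (a point): Centre of the white grip bar on the jar's loose blue cover (one part, 180 g). Bar 76 mm long along this point's x, 14 mm thick (y), 30 mm high; z points out of the cover. The cover is a disc 140 mm across, its top 15 mm below this point, its skirt's lower edge 51 mm below. On the jar this point is 103 mm above the table. Two pins in the skirt lie under the bar's ends. It turns easily.
- board: Brown board fixed to the table, 260 (x) x 180 (y) x 16 mm thick; origin at the centre of its underside.
- cup: Bystander: textured clay cup, 76 mm across, 90 mm high; origin at the centre of its underside.
- brush: Bystander: flat paint brush lying on the table, 180 mm long, 14 mm high; origin under its ferrule.
- stick: Bystander: flat wooden stick, 200 x 22 x 8 mm, lying on the table; origin under its middle.
- media0_center (a point): Centre of a white ceramic grinding cylinder, 32 mm in diameter, 30 mm high (z its axis), 70 g; two to four of them start standing on the floor of the case. None all along if absent.
- media1_center (a point): Centre of a white ceramic grinding cylinder, 32 mm in diameter, 30 mm high (z its axis), 70 g; two to four of them start standing on the floor of the case. None all along if absent.
- media2_center (a point): Centre of a white ceramic grinding cylinder, 32 mm in diameter, 30 mm high (z its axis), 70 g; two to four of them start standing on the floor of the case. None all along if absent.
- media3_center (a point): Centre of a white ceramic grinding cylinder, 32 mm in diameter, 30 mm high (z its axis), 70 g; two to four of them start standing on the floor of the case. None all along if absent.
There are look-alikes about, which are no part of the job. Leave any green or pink look-alike of the part that bears cover_grip alone.

How it is judged:
On the way, in this order (a step that is already met when the one before it is completed fails the run):
1. the hasp is swung off the catch (value of joint hasp above 1.6 rad), for 0.2 s.
2. the lid stands open (value of joint lid above 1.3 rad), for 0.2 s.
3. every cylinder is in the jar (horizontal distance between each of media0_center, media1_center, media2_center, media3_center and jar below 0.052 m and z of each of media0_center, media1_center, media2_center, media3_center in the frame of jar below 0.075 m), for 0.2 s.
4. the lid is shut (value of joint lid below 0.05 rad), for 0.2 s.
5. the hasp is over the catch (value of joint hasp below 0.12 rad), for 0.2 s.
At the end, for the whole second after the job is handed in: Lid shut (under 0.05 rad), hasp down over the catch (under 0.12 rad), every cylinder in the jar with its centre below the rim, the cover flat on the board, bar up (bar centre within 100 mm along x and 60 mm along y of the middle, tilt under 0.12 rad) (all of step 3 and value of joint lid below 0.05 rad and value of joint hasp below 0.12 rad and x of cover_grip in the frame of board between -0.1 and 0.1 m and y of cover_grip in the frame of board between -0.06 and 0.06 m and height (world z) of cover_grip between 0.059 and 0.075 m and angle between cover_grip's own z axis and vertical below 0.12 rad); the robot touches nothing.
It fails at once if the lid is raised while the hasp lies on it, or the hasp is swung over before the lid is shut (value of joint lid above 0.2 rad and value of joint hasp below 0.9 rad).
It fails at once if the cup is moved more than 30 mm (distance of cup from where it was at the start of the episode above 0.03 m).
It fails at once if the brush is moved more than 30 mm (distance of brush from where it was at the start of the episode above 0.03 m).
It fails at once if the stick is moved more than 30 mm (distance of stick from where it was at the start of the episode above 0.03 m).
Of media0, media1, media2, media3 only 2 to 4 are there at a start; the rules pass over those that are not, and their reading is None.
At some moment in a run one of media0, media1, media2, media3 may be knocked a few centimetres aside while the robot is not near it.
It also fails if it takes over 210 s, if anything falls off the work surface, if the arm or the gripper's body presses on something with over 40 N, if the wrist force passes 120 N, or if a joint passes its speed limit or range.

## Working session

There is one attempt and no reset: what is moved stays moved. The work goes in short steps, Python scripts to look and compute and a tool call to move; the robot and the scene stay as the last step left them, time stands still between calls to the robot, and variables do not carry over. Pictures are saved under pics/ and viewed, about 12 in all and at most 16, crops included, and the job is handed in when it is done.

Besides the shell and the picture viewer there is one more tool, called after ">>>" as name([rows], argument=value, ...), one row to a line, values as JSON. jog_arm: Moves the arm, as the interface text tells. Its arguments: {"type":"object","properties":{"increments":{"type":"array"},"force":{"type":"number"}},"required":["increments"]}

```bash
ls; mkdir -p pics
cat > h.py <<'E'
import numpy as np, cv2
from scipy.spatial.transform import Rotation as R
from workcell import readout, read_camera, bot, spotter
def ray(p,uv):
    K=np.array([[p['fx'],0,p['cx']],[0,p['fy'],p['cy']],[0,0,1.]])
    u=cv2.undistortPoints(np.array([[uv]],float),K,np.array(p['distortion'],float))[0,0]
    return np.array([u[0],u[1],1.])
def w(p,c):
    T=np.array(p['world_from_camera']); return T[:3,:3]@c+T[:3,3]
def at_z(p,uv,z):
    T=np.array(p['world_from_camera']); d=T[:3,:3]@ray(p,uv); o=T[:3,3]
    return o+d*(z-o[2])/d[2]
def at_d(p,uv,r=2):
    c,rw=int(round(uv[0])),int(round(uv[1])); a=p['range_z'][max(rw-r,0):rw+r+1,max(c-r,0):c+r+1]; a=a[a>0]
    return w(p,ray(p,uv)*np.median(a)) if len(a) else None
def cloud(p,mask):
    T=np.array(p['world_from_camera']);v,u=np.nonzero(mask&(p['range_z']>0))
    K=np.array([[p['fx'],0,p['cx']],[0,p['fy'],p['cy']],[0,0,1.]])
    n=cv2.undistortPoints(np.stack([u,v],1)[:,None].astype(float),K,np.array(p['distortion'],float))[:,0]
    z=p['range_z'][v,u]; return (np.c_[n*z[:,None],z])@T[:3,:3].T+T[:3,3]
def st():
    s=readout.read_state(); print('t',round(s['time'],2),'pos',np.round(s['tool_pos'],4),'rot',np.round(s['tcp_rot'],3),'F',np.round(s['wrist_force'],1),'w',round(s['width'],3),'q',np.round(s['q'],2)); return s
def togo(pt,s=None):
    "world target -> shift along tool axes"
    s=s or readout.read_state(); return R.from_rotvec(s['tcp_rot']).inv().apply(np.array(pt)-s['tool_pos'])
E
cat > a.py <<'E'
from h import *
s=st(); print(R.from_rotvec(s['tcp_rot']).as_matrix().round(3))
T="case lid_hinge lid_knob hasp_hinge hasp_tab jar cover_grip board cup brush stick media0_center".split()
for c in ('scene','side'):
    p=read_camera(c); cv2.imwrite(f'pics/{c}0.png',p['img'])
    print(c,'cam at',np.array(p['world_from_camera'])[:3,3].round(2))
    for t in T:
        for r in spotter.spot_point(p,t)[:4]:
            d=at_d(p,r['location']); print(t,round(r['p'],2),np.round(r['location']),None if d is None else d.round(3))
E
python3 a.py
```

```text
pics
t 0.0 pos [0.6743 0.     0.2439] rot [-1.571  0.002  0.002] F [-0.3 -0.3  0.5] w 1.004 q [-0.04  0.26  1.61  0.    1.27 -0.04]
[[ 1.    -0.002  0.   ]
 [-0.     0.     1.   ]
 [-0.002 -1.     0.   ]]
scene cam at [1.46 0.24 0.95]
case 0.79 [441. 279.] [0.608 0.254 0.083]
lid_hinge 0.71 [437. 285.] [0.613 0.25  0.063]
lid_knob 0.84 [442. 221.] [ 0.294  0.222 -0.001]
hasp_hinge 0.65 [480. 238.] [0.439 0.325 0.09 ]
hasp_hinge 0.36 [414. 350.] [0.774 0.235 0.008]
hasp_tab 0.54 [474. 244.] [0.497 0.311 0.117]
jar 0.62 [234. 243.] [ 0.627 -0.285  0.04 ]
cover_grip 0.84 [232. 155.] [ 0.28  -0.466  0.058]
cover_grip 0.8 [228. 204.] [ 0.543 -0.339  0.091]
cover_grip 0.69 [268. 178.] [ 0.36  -0.302  0.066]
cover_grip 0.69 [413. 204.] [0.328 0.131 0.062]
cup 0.93 [224. 292.] [ 0.802 -0.22   0.054]
brush 0.78 [316. 326.] [0.789 0.005 0.012]
brush 0.73 [412. 354.] [0.785 0.234 0.007]
brush 0.35 [327. 249.] [ 0.54  -0.053  0.015]
stick 0.63 [412. 352.] [0.78  0.231 0.008]
media0_center 0.63 [436. 284.] [0.612 0.247 0.064]
side cam at [0.46 0.98 0.71]
case 0.68 [309. 368.] [0.514 0.346 0.085]
case 0.25 [260. 330.] [ 0.635  0.158 -0.002]
lid_hinge 0.74 [261. 330.] [0.632 0.158 0.001]
lid_knob 0.64 [347. 311.] [0.455 0.229 0.121]
hasp_hinge 0.64 [358. 357.] [0.427 0.223 0.004]
hasp_tab 0.63 [325. 342.] [0.491 0.315 0.12 ]
jar 0.92 [307. 222.] [ 0.575 -0.253  0.042]
cover_grip 0.97 [312. 194.] [ 0.568 -0.303  0.103]
cover_grip 0.84 [387. 215.] [ 0.358 -0.28   0.065]
cover_grip 0.67 [418. 315.] [0.311 0.143 0.056]
cover_grip 0.58 [410. 191.] [ 0.276 -0.501  0.039]
board 0.96 [323. 272.] [ 0.517 -0.051  0.015]
board 0.7 [346. 314.] [0.457 0.236 0.119]
cup 0.62 [237. 232.] [ 0.76  -0.199  0.028]
cup 0.22 [209. 284.] [0.779 0.026 0.014]
brush 0.89 [210. 283.] [0.779 0.021 0.012]
stick 0.83 [192. 349.] [0.759 0.238 0.005]
```

View both.

View pics/scene0.png

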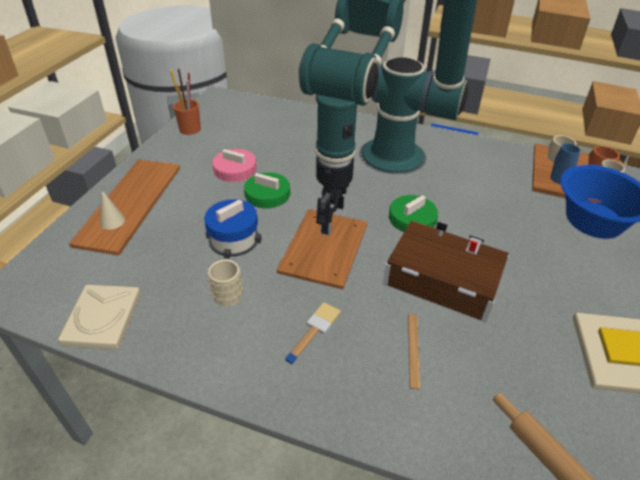

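View pics/side0.png

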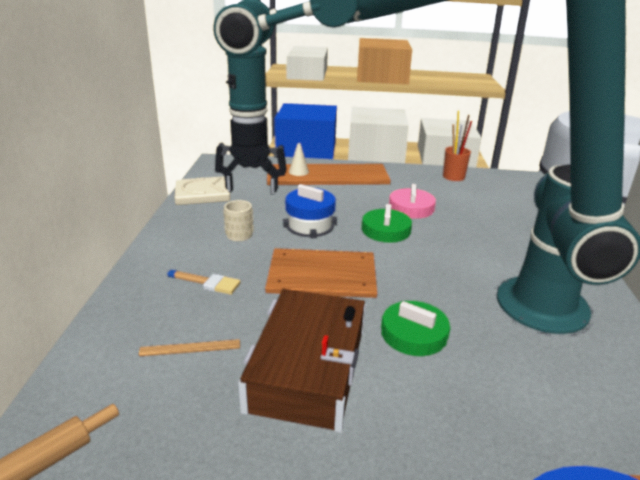

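```bash
cat > b.py <<'E'
from h import *
def rect(P,n):
    r=cv2.minAreaRect((P[:,:2]*1000).astype(np.float32)); print(n,len(P),'c',np.round(r[0],1),'size',np.round(r[1],1),'ang',round(r[2],2),'z',np.percentile(P[:,2],[5,50,95]).round(4)); return r
def trim(P,q=0.4):
    # drop stragglers: keep points having neighbours
    from scipy.spatial import cKDTree
    t=cKDTree(P[:,:2]); n=np.array([len(a) for a in t.query_ball_point(P[:,:2],.006)]); return P[n>q*np.median(n)]
for c in ('scene','side'):
    p=read_camera(c); P=cloud(p,np.ones((480,640),bool)); hsv=cv2.cvtColor(p['img'],cv2.COLOR_BGR2HSV)[p['range_z']>0]
    box=lambda a,b,c_,d,e,f:(P[:,0]>a)&(P[:,0]<b)&(P[:,1]>c_)&(P[:,1]<d)&(P[:,2]>e)&(P[:,2]<f)
    rect(trim(P[box(.35,.8,.05,.5,.077,.093)]),c+' lidtop')
    m=box(.42,.7,-.4,-.2,.08,.096); Q=P[m&(hsv[:,1]>120)]; rect(trim(Q),c+' covertop')
    m=box(.42,.7,-.4,-.2,.098,.13)&(hsv[:,1]<110); Q=P[m];Q=Q[Q[:,2]>.112];Q=trim(Q);rect(Q,c+' bartop')
    d=np.linalg.svd(Q[:,:2]-Q[:,:2].mean(0),full_matrices=False)[2][0]; print('  bar dir deg',np.degrees(np.arctan2(d[1],d[0])),Q.mean(0).round(4))
    m=box(.35,.7,-.2,.1,.009,.024)&(hsv[:,1]>90)&(hsv[:,0]<20); rect(trim(P[m]),c+' board')
    m=box(.35,.6,.1,.45,.096,.14); Q=P[m]; H=hsv[m]
    red=((H[:,0]<10)|(H[:,0]>170))&(H[:,1]>150); rect(Q[red],c+' tab'); 
    k=(H[:,2]<60)&(H[:,1]<150)
    if k.sum()>5: rect(Q[k],c+' knob')
E
python3 b.py
```

```text
scene lidtop 5416 c [528. 260.] size [264.  192.5] ang 82.5 z [0.0806 0.0839 0.0871]
scene covertop 1057 c [ 580.6 -313.6] size [136.1 135.9] ang 49.51 z [0.0827 0.0874 0.0906]
scene bartop 119 c [ 579.2 -314.3] size [16.2 75. ] ang 63.88 z [0.1128 0.1172 0.1202]
  bar dir deg -27.59644947206065 [ 0.5796 -0.3143  0.117 ]
scene board 4115 c [526.6 -66.9] size [264.2 179.7] ang 2.24 z [0.012  0.0154 0.0186]
scene tab 46 c [496.9 309.6] size [13.6  7. ] ang 76.66 z [0.0987 0.1124 0.1218]
scene knob 57 c [459.7 224.2] size [22.9 11. ] ang 79.04 z [0.1091 0.1175 0.1226]
side lidtop 9281 c [523.4 262.8] size [265.6 190.7] ang 82.81 z [0.0821 0.0844 0.0869]
side covertop 656 c [ 574.6 -302.9] size [137.5 125.4] ang 6.12 z [0.0818 0.0873 0.0897]
side bartop 91 c [ 575.2 -311.3] size [17.8 73.1] ang 65.41 z [0.1125 0.1168 0.1188]
  bar dir deg 154.49577844544413 [ 0.5754 -0.3111  0.1163]
side board 4435 c [520.8 -65.8] size [258.8 185. ] ang 2.11 z [0.0126 0.0153 0.0176]
side tab 86 c [473. 277.] size [97.2 12.1] ang 61.04 z [0.0987 0.115  0.1231]
side knob 131 c [451.7 225. ] size [29.6 17.8] ang 83.47 z [0.1085 0.119  0.1221]
```

>>> jog_arm([
  [-0.03,0,0.05,0,0,0,0.6],
  [-0.03,0,0.05,0,0,0,0.6],
  [-0.03,0,0.05,0,0,0,0.6],
  [-0.03,0,0.05,0,0,0,0.6],
  [-0.03,0,0.05,0,0,0,0.6],
  [-0.03,0,0.05,0,0,0,0.6],
  [0,0,0,0,-0.18,0,0.6],
  [0,0,0,0,-0.18,0,0.6],
  [0,0,0,0,-0.18,0,0.6],
  [0,0,0,0,-0.18,0,0.6],
])

```text
time: 2.65
tool_pos: [0.4901, 0.3103, 0.2462]
tcp_rot: [-1.491, -0.583, 0.575]
wrist_force: [0.0, 0.4, -0.6]
width: 0.603
```

>>> jog_arm([
  [0,0,0,0,-0.18,0,0.6],
  [0,0,0,0,-0.18,0,0.6],
  [0,0,0,0,-0.18,0,0.6],
  [0,0,0,0,-0.18,0,0.6],
  [0,0,0,0,0,0,0.6],
])

```text
time: 3.28
tool_pos: [0.49, 0.3105, 0.2468]
tcp_rot: [-1.251, -1.15, 1.14]
wrist_force: [-0.1, 0.1, 1.1]
width: 0.601
```

```bash
cat > c.py <<'E'
from h import *
import sys
s=st()
p=read_camera('wrist'); cv2.imwrite(f'pics/{sys.argv[1]}.png',p['img']); print(np.array(p['world_from_camera']).round(3))
for t in sys.argv[2:]:
    for r in spotter.spot_point(p,t)[:3]:
        d=at_d(p,r['location']); print(t,round(r['p'],2),np.round(r['location']),None if d is None else d.round(4))
E
python3 c.py w1 lid_knob hasp_hinge hasp_tab case
```

```text
t 3.27 pos [0.49   0.3105 0.2468] rot [-1.251 -1.15   1.14 ] F [-0.1  0.1  1.1] w 0.601 q [ 0.52  0.08  1.81 -0.    1.24 -0.96]
[[ 0.087  0.939  0.332  0.406]
 [ 0.996 -0.083 -0.027  0.317]
 [ 0.002  0.333 -0.943  0.375]
 [ 0.     0.     0.     1.   ]]
lid_knob 0.76 [182. 186.] [0.4507 0.2267 0.1223]
hasp_hinge 0.82 [318. 150.] [0.4396 0.3159 0.0931]
hasp_hinge 0.51 [316. 234.] [0.491  0.3103 0.1227]
hasp_tab 0.77 [317. 234.] [0.4915 0.3111 0.1225]
case 0.65 [269. 234.] [0.5002 0.2734 0.0852]
```

View pics/w1.png

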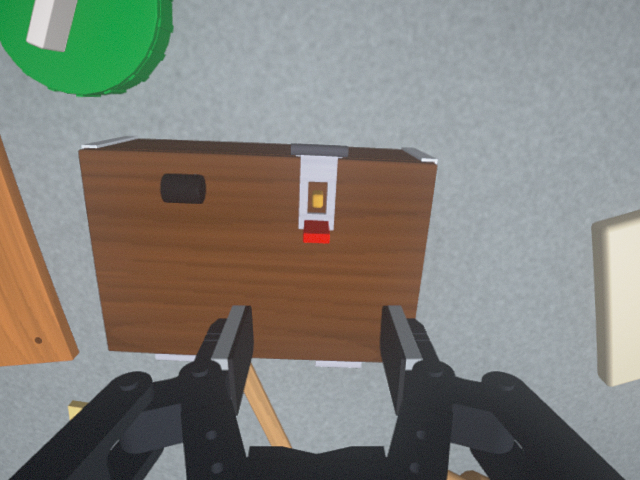

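>>> jog_arm([
  [0,0.035,-0.001,0,0.04,0,0.6],
  [0,0.035,0,0,0,0,0.6],
  [0,0.035,0,0,0,0,0.6],
  [0,0.02,0,0,0,0,0.6],
  [0,0.011,0,0,0,0,0.6],
  [0,0,0,0,0,0,0.6],
], force=30)

```text
time: 4.28
tool_pos: [0.4935, 0.3118, 0.1089]
tcp_rot: [-1.272, -1.117, 1.1]
wrist_force: [-0.6, -0.1, 0.1]
width: 0.6
```

>>> jog_arm([
  [0,0,0,0,0,0,0.1],
  [0,0,0,0,0,0,0.1],
  [0,0,0,0,0,0,0.1],
  [0,0,0,0,0,0,0.1],
  [0,0,0,0,0,0,0.1],
])

```text
time: 4.9
tool_pos: [0.4942, 0.3103, 0.1111]
tcp_rot: [-1.276, -1.117, 1.101]
wrist_force: [-0.3, -1.2, -2.9]
width: 0.202
```

>>> jog_arm([
  [0,-0.0109,0.0068,0,0,0,0.1],
  [0,-0.0091,0.0087,0,0,0,0.1],
  [0,-0.0072,0.0109,0,0,0,0.1],
  [0,-0.0048,0.0122,0,0,0,0.1],
  [0,-0.0019,0.0129,0,0,0,0.1],
  [0,0.0008,0.013,0,0,0,0.1],
  [0,0.0035,0.0121,0,0,0,0.1],
  [0,0.0059,0.0111,0,0,0,0.1],
  [0,0.008,0.0096,0,0,0,0.1],
  [0,0.0099,0.0077,0,0,0,0.1],
])

```text
time: 6.15
tool_pos: [0.3869, 0.3247, 0.1241]
tcp_rot: [-1.282, -1.128, 1.097]
wrist_force: [-0.3, -3.0, 4.2]
width: 0.197
```

>>> jog_arm([
  [0,0,0,0,0,0,0.6],
  [0,0,0,0,0,0,0.6],
  [0,0,0,0,0,0,0.6],
  [0,-0.04,0,0,0,0,0.6],
  [0,-0.05,0,0,0,0,0.6],
  [-0.03,0,-0.026,0,0,0,0.6],
  [-0.03,0,-0.025,0,0,0,0.6],
  [-0.03,0,-0.025,0,0,0,0.6],
  [0,0,0,0,0,0,0.6],
])

```text
time: 7.28
tool_pos: [0.4501, 0.2258, 0.2189]
tcp_rot: [-1.277, -1.132, 1.093]
wrist_force: [-0.6, 0.5, -0.2]
width: 0.597
```

```bash
python3 c.py w2 lid_knob hasp_hinge hasp_tab; python3 -c "
from h import *
print(togo([.4515,.2275,.108]))
p=read_camera('side'); print([ (r['p'],at_d(p,r['location'])) for r in spotter.spot_point(p,'hasp_tab')])"
```

```text
t 7.28 pos [0.4501 0.2258 0.2189] rot [-1.277 -1.132  1.093] F [-0.6  0.5 -0.2] w 0.597 q [ 0.42 -0.06  2.01 -0.    1.17 -1.02]
[[ 0.132  0.929  0.347  0.364]
 [ 0.991 -0.127 -0.036  0.236]
 [ 0.011  0.349 -0.937  0.346]
 [ 0.     0.     0.     1.   ]]
lid_knob 0.76 [312. 243.] [0.4491 0.2245 0.1217]
hasp_hinge 0.97 [446. 197.] [0.4396 0.3139 0.0952]
hasp_tab 0.8 [480. 130.] [0.3941 0.3215 0.1317]
[-0.00137418  0.11043531 -0.00104415]
[(0.67, array([0.39334982, 0.33043081, 0.12989434]))]
```

View pics/w2.png

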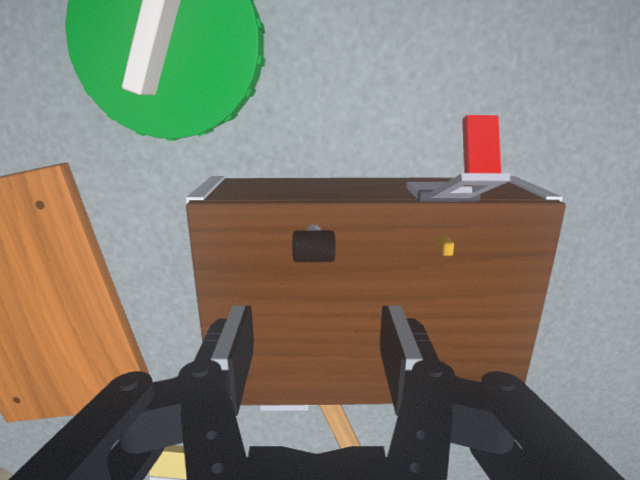

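>>> jog_arm([
  [-0.0005,0.035,0,0,0,0,0.6],
  [0,0.035,0,0,0,0,0.6],
  [0,0.025,0,0,0,0,0.6],
  [0,0.013,0,0,0,0,0.6],
  [0,0,0,0,0,0,0.1],
  [0,0,0,0,0,0,0.1],
  [0,0,0,0,0,0,0.1],
  [0,0,0,0,0,0,0.1],
  [0,0,0,0,0,0,0.1],
], force=30)

```text
time: 8.7
tool_pos: [0.4485, 0.2254, 0.1103]
tcp_rot: [-1.28, -1.136, 1.117]
wrist_force: [1.4, -1.7, -5.2]
width: 0.298
```

```bash
python3 -c "
import numpy as np
a=np.radians(np.linspace(167.9,71.9,17));P=157.5*np.c_[np.cos(a),np.sin(a)];d=np.diff(P,axis=0)
print([[0,round(-y/1000,4),round(-x/1000,4),0,0,0,.1] for x,y in d])"
```

```text
[[0, np.float64(-0.0159), np.float64(-0.0043), 0, 0, 0, 0.1], [0, np.float64(-0.0154), np.float64(-0.0059), 0, 0, 0, 0.1], [0, np.float64(-0.0147), np.float64(-0.0075), 0, 0, 0, 0.1], [0, np.float64(-0.0138), np.float64(-0.009), 0, 0, 0, 0.1], [0, np.float64(-0.0128), np.float64(-0.0104), 0, 0, 0, 0.1], [0, np.float64(-0.0116), np.float64(-0.0117), 0, 0, 0, 0.1], [0, np.float64(-0.0104), np.float64(-0.0128), 0, 0, 0, 0.1], [0, np.float64(-0.009), np.float64(-0.0138), 0, 0, 0, 0.1], [0, np.float64(-0.0075), np.float64(-0.0147), 0, 0, 0, 0.1], [0, np.float64(-0.0059), np.float64(-0.0154), 0, 0, 0, 0.1], [0, np.float64(-0.0042), np.float64(-0.0159), 0, 0, 0, 0.1], [0, np.float64(-0.0026), np.float64(-0.0163), 0, 0, 0, 0.1], [0, np.float64(-0.0008), np.float64(-0.0165), 0, 0, 0, 0.1], [0, np.float64(0.0009), np.float64(-0.0165), 0, 0, 0, 0.1], [0, np.float64(0.0026), np.float64(-0.0163), 0, 0, 0, 0.1], [0, np.float64(0.0043), np.float64(-0.0159), 0, 0, 0, 0.1]]
```

>>> jog_arm([
  [0,-0.0159,-0.0043,0,0,0,0.1],
  [0,-0.0154,-0.0059,0,0,0,0.1],
  [0,-0.0147,-0.0075,0,0,0,0.1],
  [0,-0.0138,-0.009,0,0,0,0.1],
  [0,-0.0128,-0.0104,0,0,0,0.1],
  [0,-0.0116,-0.0117,0,0,0,0.1],
  [0,-0.0104,-0.0128,0,0,0,0.1],
  [0,-0.009,-0.0138,0,0,0,0.1],
])

```text
time: 9.7
tool_pos: [0.5229, 0.2156, 0.2186]
tcp_rot: [-1.278, -1.129, 1.123]
wrist_force: [-0.8, -2.1, -9.9]
width: 0.296
```

>>> jog_arm([
  [0,-0.0065,-0.0147,0,0,0,0.1],
  [0,-0.0055,-0.0154,0,0,0,0.1],
  [0,-0.0042,-0.0159,0,0,0,0.1],
  [0,-0.0026,-0.0163,0,0,0,0.1],
  [0,-0.0005,-0.0165,0,0,0,0.1],
  [0,0.001,-0.0165,0,0,0,0.1],
  [0,0.0026,-0.0163,0,0,0,0.1],
  [0,0.0043,-0.0159,0,0,0,0.1],
  [0,0,0,0,0,0,0.1],
])

```text
time: 10.82
tool_pos: [0.655, 0.1982, 0.2357]
tcp_rot: [-1.272, -1.119, 1.13]
wrist_force: [-0.6, -1.9, -7.4]
width: 0.291
```

>>> jog_arm([
  [0,0,0,0,0,0,0.6],
  [0,0,0,0,0,0,0.6],
  [0,0,0,0,0,0,0.6],
  [0,-0.045,0,0,0,0,0.6],
  [0,-0.045,0,0,0,0,0.6],
  [0,-0.02,0,0,0,0,0.6],
  [0,0,0.045,0,0,0,0.6],
  [0,0,0.045,0,0,0,0.6],
  [0,0,0.04,0,0,0,0.6],
  [0.03,0,0,0,0,0,0.6],
])

```text
time: 12.08
tool_pos: [0.5272, 0.246, 0.3522]
tcp_rot: [-1.278, -1.132, 1.119]
wrist_force: [0.6, 0.6, 0.5]
width: 0.597
```

```bash
python3 c.py w3 media0_center jar case lid_knob hasp_tab hasp_hinge; python3 -c "
from h import *
for c in ('scene','side'):
  p=read_camera(c); print(c,[ (round(r['p'],2),np.round(r['location']),at_z(p,r['location'],.021).round(3)) for r in spotter.spot_point(p,'media0_center')])"
```

```text
t 12.07 pos [0.5272 0.246  0.3522] rot [-1.278 -1.132  1.119] F [0.6 0.6 0.5] w 0.597 q [ 0.4   0.03  1.67 -0.01  1.42 -1.05]
[[ 0.116  0.933  0.341  0.442]
 [ 0.993 -0.107 -0.046  0.257]
 [-0.006  0.344 -0.939  0.48 ]
 [ 0.     0.     0.     1.   ]]
media0_center 0.92 [261. 187.] [0.5333 0.1798 0.0364]
jar 0.24 [383.  83.] [0.4394 0.3149 0.0971]
case 0.71 [329. 167.] [0.5253 0.2595 0.0069]
lid_knob 0.76 [275. 385.] [0.6418 0.2005 0.2381]
hasp_tab 0.77 [398.  24.] [0.3965 0.3241 0.1328]
hasp_hinge 0.94 [380.  85.] [0.4404 0.3133 0.0923]
scene [(0.59, array([474., 239.]), array([0.368, 0.318, 0.021]))]
side [(0.71, array([308., 332.]), array([0.533, 0.178, 0.021]))]
```

View pics/w3.png

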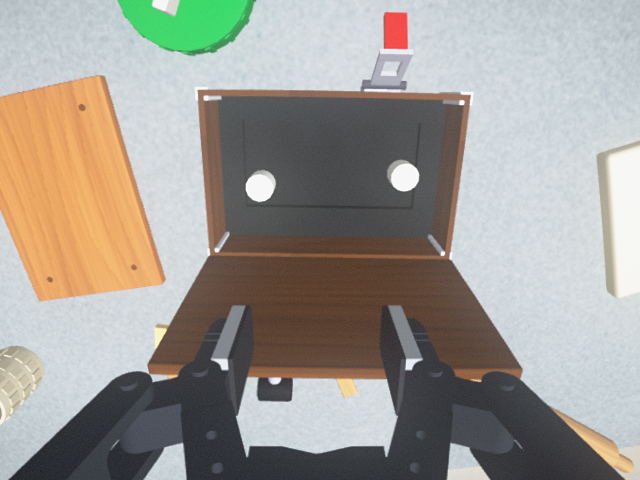

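>>> jog_arm([
  [-0.055,0,-0.0115,0,0,0,0.6],
  [-0.055,0,-0.0115,0,0,0,0.6],
  [-0.055,0,-0.0115,0,0,0,0.6],
  [-0.055,0,-0.0115,0,0,0,0.6],
  [-0.055,0,-0.0115,0,0,0,0.6],
  [-0.055,0,-0.0115,0,0,0,0.6],
  [-0.055,0,-0.0115,0,0,0,0.6],
  [-0.055,0,-0.0115,0,0,0,0.6],
  [-0.055,0,-0.0115,0,0,0,0.6],
  [-0.055,0,-0.0115,0,0,0,0.6],
])

```text
time: 13.88
tool_pos: [0.5835, -0.3295, 0.3574]
tcp_rot: [-1.279, -1.139, 1.118]
wrist_force: [0.0, 0.0, -0.2]
width: 0.598
```

>>> jog_arm([
  [0,0,0,0,0.185,0,0.6],
  [0,0,0,0,0.185,0,0.6],
  [0,0,0,0,0.185,0,0.6],
  [0,0,0,0,0.185,0,0.6],
  [0,0,0,0,0.185,0,0.6],
  [0,0,0,0,0.185,0,0.6],
  [0,0,0,0,0.185,0,0.6],
  [0,0,0,0,0.185,0,0.6],
  [0,0,0,0,0.185,0,0.6],
  [0,0,0,0,0.185,0,0.6],
])

```text
time: 15.12
tool_pos: [0.5808, -0.3404, 0.3539]
tcp_rot: [-1.547, 0.317, -0.345]
wrist_force: [-0.1, -0.4, -0.1]
width: 0.596
```

>>> jog_arm([
  [0,0,0,0,0.185,0,0.6],
  [0,0,0,0,0.185,0,0.6],
  [0,0,0,0,0.185,0,0.6],
  [0,0,0,0,0.185,0,0.6],
  [0,0,0,0,0.185,0,0.6],
  [0,0,0,0,0.185,0,0.6],
  [0,0,0,0,0.185,0,0.6],
  [0,0,0,0,0.185,0,0.6],
  [0,0,0,0,0.1,0,0.6],
  [0,0,0,0,0,0,0.6],
])

```text
time: 16.38
tool_pos: [0.5792, -0.3445, 0.3524]
tcp_rot: [-0.948, 1.523, -1.544]
wrist_force: [-0.3, 0.2, -0.4]
width: 0.603
```

```bash
cat > d.py <<'E'
from h import *
import sys
s=st(); p=read_camera('wrist'); cv2.imwrite(f'pics/{sys.argv[1]}.png',p['img'])
P=cloud(p,np.ones((480,640),bool)); H=cv2.cvtColor(p['img'],cv2.COLOR_BGR2HSV)[p['range_z']>0]
near=np.hypot(P[:,0]-.577,P[:,1]+.313)<.1
Q=P[near&(P[:,2]>.108)&(P[:,2]<.128)&(H[:,1]<100)]
r=cv2.minAreaRect((Q[:,:2]*1000).astype(np.float32)); print('bar',r,Q.mean(0).round(4))
d=np.linalg.svd(Q[:,:2]-Q[:,:2].mean(0),full_matrices=False)[2][0]; print('bar deg',np.degrees(np.arctan2(d[1],d[0])))
B=P[near&(P[:,2]>.082)&(P[:,2]<.093)&(H[:,1]>120)]
if len(B)>5: print('cover circle',cv2.minEnclosingCircle((B[:,:2]*1000).astype(np.float32)),B[:,2].mean())
x=R.from_rotvec(s['tcp_rot']).as_matrix()[:,0]; print('tool yaw',np.degrees(np.arctan2(x[1],x[0])))
for t in ('cover_grip','jar'):
    for r in spotter.spot_point(p,t)[:3]: print(t,round(r['p'],2),np.round(r['location']),at_d(p,r['location']).round(4))
E
python3 d.py w4
```

```text
t 16.38 pos [ 0.5792 -0.3445  0.3524] rot [-0.948  1.523 -1.544] F [-0.3  0.2 -0.4] w 0.603 q [-0.58  0.21  1.48  0.    1.44  1.45]
bar ((577.4400024414062, -315.9786682128906), (14.079887390136719, 76.0125732421875), 63.22358322143555) [ 0.5792 -0.3173  0.1179]
bar deg 153.34389467496342
cover circle ((577.2869873046875, -315.94964599609375), 71.7220458984375) 0.08824095663359288
tool yaw -116.06310498430194
cover_grip 0.97 [371. 354.] [ 0.3652 -0.3145  0.0595]
cover_grip 0.57 [290. 214.] [ 0.5796 -0.317   0.1188]
cover_grip 0.56 [507. 360.] [ 0.2805 -0.4646  0.0621]
```

View pics/w4.png

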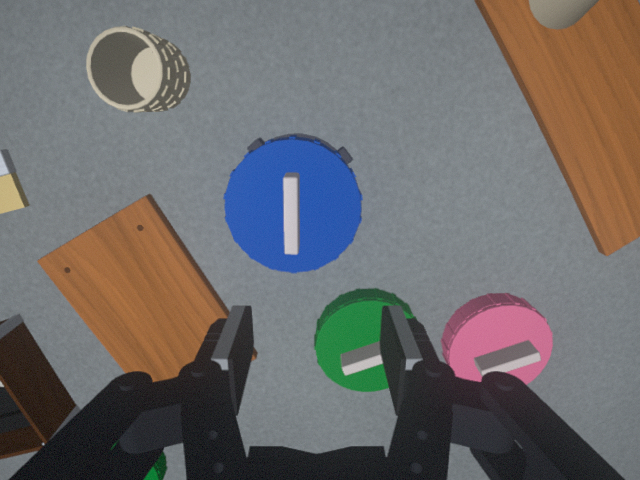

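>>> jog_arm([
  [-0.0125,0.05,-0.007,0,0,0,0.6],
  [-0.0125,0.05,-0.007,0,0,0,0.6],
  [0,0.05,0,0,0,0,0.6],
  [0,0.045,0,0,0,0,0.6],
  [0,0,0,0,0,0,0.6],
], force=50)

```text
time: 17.15
tool_pos: [0.5823, -0.3172, 0.1551]
tcp_rot: [-0.949, 1.513, -1.543]
wrist_force: [-0.7, 0.0, 0.2]
width: 0.601
```

```bash
python3 -c "
from h import *
st(); print(togo([.5775,-.316,.107]))"
```

```text
t 17.15 pos [ 0.5823 -0.3172  0.1551] rot [-0.949  1.513 -1.543] F [-0.7  0.   0.2] w 0.601 q [-0.54  0.3   1.74  0.    1.09  1.48]
[ 0.00108799  0.04796317 -0.00580705]
```

>>> jog_arm([
  [0.001,0.025,-0.006,0,0,0,0.6],
  [0,0.022,0,0,0,0,0.6],
  [0,0,0,0,0,0,0.6],
  [0,0,0,0,0,0,0.0],
  [0,0,0,0,0,0,0.0],
  [0,0,0,0,0,0,0.0],
  [0,0,0,0,0,0,0.0],
  [0,0,0,0,0,0,0.0],
  [0,0,0,0,0,0,0.0],
], force=50)

```text
time: 18.27
tool_pos: [0.5836, -0.3197, 0.1176]
tcp_rot: [-0.943, 1.498, -1.552]
wrist_force: [0.6, 0.5, -0.9]
width: 0.151
```

```bash
python3 -c "
from h import *
st(); print(togo([.5775,-.316,.107]))"
```

```text
t 18.27 pos [ 0.5836 -0.3197  0.1176] rot [-0.943  1.498 -1.552] F [ 0.6  0.5 -0.9] w 0.151 q [-0.54  0.33  1.77  0.    1.01  1.47]
[-0.00068472  0.01029374 -0.00745359]
```

```bash
python3 -c "
from h import *
s=st(); M=R.from_rotvec(s['tcp_rot']).as_matrix(); print(M.round(3)); 
Y=np.array([0,0,-1.]); c=np.cross(M[:,1],Y); print('turn about tool axes to be vertical',M.T@c)"
```

```text
t 18.27 pos [ 0.5836 -0.3197  0.1176] rot [-0.943  1.498 -1.552] F [ 0.6  0.5 -0.9] w 0.151 q [-0.54  0.33  1.77  0.    1.01  1.47]
[[-0.432  0.033  0.901]
 [-0.902 -0.015 -0.432]
 [-0.001 -0.999  0.036]]
turn about tool axes to be vertical [-3.62209453e-02 -4.62375087e-20 -5.01343510e-04]
```

>>> jog_arm([
  [0,0,0,0,0,0,0.6],
  [0,0,0,0,0,0,0.6],
  [0,0,0,-0.018,0,0,0.6],
  [0,0.005,-0.004,-0.018,0,0,0.6],
  [0,0.006,-0.004,0,0,0,0.6],
  [0,0,0,0,0,0,0.6],
])

```text
time: 19.02
tool_pos: [0.5768, -0.3165, 0.1064]
tcp_rot: [-0.964, 1.531, -1.529]
wrist_force: [-0.1, 0.2, -0.6]
width: 0.6
```

```bash
cat > e.py <<'E'
from h import *
import sys
s=st(); M=R.from_rotvec(s['tcp_rot']).as_matrix(); print('yaw',np.degrees(np.arctan2(M[1,0],M[0,0])).round(1),'untilt',(M.T@np.cross(M[:,1],[0,0,-1.])).round(3))
if len(sys.argv)>1: print('togo',togo([float(a) for a in sys.argv[1:4]]).round(4))
E
python3 e.py .5775 -.316 .107
```

```text
t 19.02 pos [ 0.5768 -0.3165  0.1064] rot [-0.964  1.531 -1.529] F [-0.1  0.2 -0.6] w 0.6 q [-0.54  0.35  1.77  0.    1.03  1.48]
yaw -115.6 untilt [ 0.001 -0.    -0.   ]
togo [-0.0008 -0.0006  0.0004]
```

>>> jog_arm([
  [0,0,0,0,0,0,0.0],
  [0,0,0,0,0,0,0.0],
  [0,0,0,0,0,0,0.0],
  [0,0,0,0,0,0,0.0],
  [0,0,0,0,0,0,0.0],
  [0,0,0,0,-0.15,0,0.0],
  [0,0,0,0,-0.15,0,0.0],
  [0,0,0,0,-0.15,0,0.0],
  [0,0,0,0,-0.15,0,0.0],
  [0,0,0,0,-0.15,0,0.0],
], force=50)

```text
time: 20.27
tool_pos: [0.5774, -0.3165, 0.1068]
tcp_rot: [-1.342, 0.968, -0.969]
wrist_force: [0.3, 0.4, -0.2]
width: 0.155
```

```bash
python3 e.py .5775 -.316 .107
```

```text
t 20.27 pos [ 0.5774 -0.3165  0.1068] rot [-1.342  0.968 -0.969] F [ 0.3  0.4 -0.2] w 0.155 q [-0.54  0.35  1.77  0.    1.03  0.71]
yaw -71.6 untilt [-0.002  0.    -0.001]
togo [-0.0005 -0.0002  0.0003]
```

>>> jog_arm([
  [0,0,0,0,-0.14,0,0.0],
  [0,0,0,0,-0.14,0,0.0],
  [0,0,0,0,-0.14,0,0.0],
  [0,0,0,0,-0.14,0,0.0],
  [0,0,0,0,-0.1,0,0.0],
  [0,0,0,0,0,0,0.0],
])

```text
time: 21.02
tool_pos: [0.5781, -0.3161, 0.1066]
tcp_rot: [-1.52, 0.445, -0.449]
wrist_force: [0.3, -0.3, -1.2]
width: 0.154
```

```bash
python3 e.py .5775 -.316 .107
```

```text
t 21.02 pos [ 0.5781 -0.3161  0.1066] rot [-1.52   0.445 -0.449] F [ 0.3 -0.3 -1.2] w 0.154 q [-0.54  0.35  1.77  0.01  1.03  0.03]
yaw -32.7 untilt [-0.004 -0.     0.002]
togo [-0.0005 -0.0004 -0.0002]
```

>>> jog_arm([
  [0,-0.008,0,0,0,0,0.0],
  [0,-0.012,0,0,0,0,0.0],
  [0,-0.02,0,0,0,0,0.0],
  [0,-0.03,0,0,0,0,0.0],
  [0,-0.04,0,0,0,0,0.0],
  [0,-0.02,0,0,0,0,0.0],
  [0,0,0,0,0,0,0.0],
])

```text
time: 21.9
tool_pos: [0.5784, -0.317, 0.2482]
tcp_rot: [-1.521, 0.445, -0.457]
wrist_force: [0.3, -0.2, -1.4]
width: 0.156
```

```bash
python3 e.py .524 -.066 .2;python3 c.py w5 board; python3 -c "
from h import *
p=read_camera('scene');cv2.imwrite('pics/s1.png',p['img'][130:330,150:450].repeat(2,0).repeat(2,1))
for c in 'jar','board': print(c,[(r['p'],at_d(p,r['location'])) for r in spotter.spot_point(p,c)[:2]])"
```

```text
t 21.9 pos [ 0.5784 -0.317   0.2482] rot [-1.521  0.445 -0.457] F [ 0.3 -0.2 -1.4] w 0.156 q [-0.54  0.23  1.64  0.    1.26  0.03]
yaw -33.0 untilt [-0.005  0.     0.007]
togo [-0.1826  0.0478  0.1807]
t 21.9 pos [ 0.5784 -0.317   0.2482] rot [-1.521  0.445 -0.457] F [ 0.3 -0.2 -1.4] w 0.156 q [-0.54  0.23  1.64  0.    1.26  0.03]
[[ 0.839 -0.517 -0.171  0.624]
 [-0.544 -0.792 -0.277 -0.246]
 [ 0.008  0.325 -0.946  0.378]
 [ 0.     0.     0.     1.   ]]
board 0.73 [314. 335.] [ 0.584  -0.3087  0.2603]
jar [(0.89, array([ 0.6258018 , -0.29286636,  0.0515447 ])), (0.46, array([ 0.80049547, -0.21834358,  0.04793454]))]
board [(0.7, array([ 0.54590558, -0.05640801,  0.01498012])), (0.42, array([0.77715199, 0.23235587, 0.00744568]))]
```

View pics/s1.png

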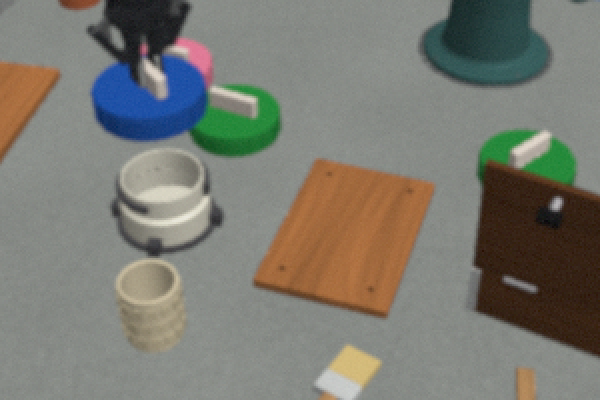

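>>> jog_arm([
  [-0.0365,0,0.036,0,0,0,0.0],
  [-0.0365,0,0.036,0,0,0,0.0],
  [-0.0365,0,0.036,0,0,0,0.0],
  [-0.0365,0,0.036,0,0,0,0.0],
  [-0.0365,0.02,0.036,0,0,0,0.0],
  [0,0.03,0,0,0,0,0.0],
  [0,0.03,0,0,0,0,0.0],
  [0,0.03,0,0,0,0,0.0],
  [0,0.02,0,0,0,0,0.0],
  [0,0.01,0,0,0,0,0.0],
])

```text
time: 23.4
tool_pos: [0.5104, -0.054, 0.0872]
tcp_rot: [-1.518, 0.468, -0.434]
wrist_force: [-0.5, 0.5, -1.4]
width: 0.155
```

```bash
python3 e.py .524 -.066 .0715
```

```text
t 23.4 pos [ 0.5104 -0.054   0.0872] rot [-1.518  0.468 -0.434] F [-0.5  0.5 -1.4] w 0.155 q [-0.16  0.13  2.08  0.01  0.95  0.41]
yaw -33.0 untilt [ 0.001  0.    -0.022]
togo [ 0.0183  0.0153 -0.0026]
```

>>> jog_arm([
  [0.018,0,-0.003,0,0,-0.022,0.0],
  [0,0.005,0,0,0,0,0.0],
  [0,0.005,0,0,0,0,0.0],
  [0,0.004,0,0,0,0,0.0],
  [0,0.001,0,0,0,0,0.0],
  [0,0,0,0,0,0,0.0],
])

```text
time: 24.15
tool_pos: [0.5259, -0.0677, 0.072]
tcp_rot: [-1.524, 0.449, -0.455]
wrist_force: [0.9, -0.4, -1.7]
width: 0.158
```

```bash
python3 e.py .524 -.066 .0705
```

```text
t 24.15 pos [ 0.5259 -0.0677  0.072 ] rot [-1.524  0.449 -0.455] F [ 0.9 -0.4 -1.7] w 0.158 q [-0.17  0.17  2.07 -0.    0.9   0.4 ]
yaw -33.0 untilt [0.    0.    0.004]
togo [-0.0026  0.0015  0.0004]
```

>>> jog_arm([
  [0,0.002,0,0,0,0,0.0],
  [0,0,0,0,0,0,0.5],
  [0,0,0,0,0,0,0.5],
  [0,0,0,0,0,0,0.5],
  [0,-0.02,0,0,0,0,0.5],
  [0,-0.06,0,0,-0.15,0,0.5],
  [0,-0.06,0,0,-0.15,0,0.5],
  [0,-0.06,0,0,-0.15,0,0.5],
  [0,-0.06,0,0,0,0,0.5],
  [0,0,0,0,0,0,0.5],
])

```text
time: 25.4
tool_pos: [0.5249, -0.067, 0.339]
tcp_rot: [-1.571, 0.084, -0.091]
wrist_force: [0.6, -0.5, -0.1]
width: 0.502
```

>>> jog_arm([
  [-0.006,0,0.053,0,0,0,0.5],
  [-0.006,0,0.053,0,0,0,0.5],
  [-0.006,0,0.053,0,0,0,0.5],
  [-0.006,0,0.053,0,0,0,0.5],
  [-0.006,0,0.053,0,0,0,0.5],
  [0,0,0.02,0,0,0,0.5],
  [0,0,0,0,0,0,0.5],
])

```text
time: 26.28
tool_pos: [0.5258, 0.2255, 0.332]
tcp_rot: [-1.575, 0.091, -0.09]
wrist_force: [0.1, -0.4, 0.8]
width: 0.502
```

```bash
cat > m.py <<'E'
from h import *
import sys
p=read_camera('wrist'); cv2.imwrite(f'pics/{sys.argv[1]}.png',p['img']); L=np.array(eval(sys.argv[2])) if len(sys.argv)>2 else np.array([.535,.26])
for r in spotter.masks_of(p,'media0_center')[:5]:
    P=cloud(p,r['mask']); P=P[(P[:,2]>.029)&(P[:,2]<.043)]
    if len(P)<30: print('weak',r['p'],r['location']); continue
    c,rad=cv2.minEnclosingCircle((P[:,:2]*1000).astype(np.float32))
    print('media p',round(r['p'],2),np.round(r['location']),'circ',np.round(c,1),'rad',round(rad,1),'mean',P.mean(0).round(4),'togo',togo([c[0]/1000,c[1]/1000,.026]).round(4))
for r in spotter.spot_point(p,'media0_center'): print('spot',round(r['p'],2),np.round(r['location']),at_d(p,r['location']))
E
python3 e.py; python3 m.py w6; python3 -c "
from h import *
p=read_camera('side'); P=cloud(p,np.ones((480,640),bool)); H=cv2.cvtColor(p['img'],cv2.COLOR_BGR2HSV)[p['range_z']>0]
Q=P[(np.hypot(P[:,0]-.52,P[:,1]+.06)<.14)&(H[:,0]>100)&(H[:,0]<130)&(H[:,1]>120)&(P[:,2]>.04)]; print('cover',cv2.minEnclosingCircle((Q[:,:2]*1000).astype(np.float32)),np.percentile(Q[:,2],[5,50,95]))"
```

```text
t 26.27 pos [0.5258 0.2255 0.332 ] rot [-1.575  0.091 -0.09 ] F [ 0.1 -0.4  0.8] w 0.502 q [ 0.36  0.03  1.71 -0.01  1.4   0.48]
yaw -6.6 untilt [ 0.006 -0.    -0.   ]
media p 0.8 [328. 220.] circ [534.3 177.6] rad 16.0 mean [0.5343 0.1785 0.0363] togo [ 0.0138  0.3066 -0.0431]
spot 0.88 [329. 221.] [0.53574284 0.18001572 0.03730299]
spot 0.67 [317.  64.] [0.54091788 0.34157886 0.03664111]
cover ((525.2272338867188, -66.1435317993164), 71.85066223144531) [0.04275229 0.05112414 0.05334294]
```

View pics/w6.png

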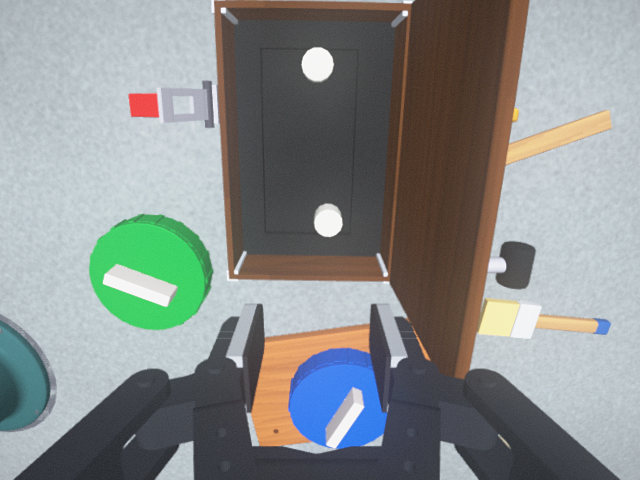

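>>> jog_arm([
  [0.007,0.03,-0.0215,0,0,0,0.5],
  [0.007,0.03,-0.0215,0,0,0,0.5],
  [0,0.05,0,0,0,0,0.5],
  [0,0.05,0,0,0,0,0.5],
  [0,0.05,0,0,0,0,0.5],
  [0,0.03,0,0,0,0,0.5],
  [0,0,0,0,0,0,0.5],
], force=40)

```text
time: 27.35
tool_pos: [0.539, 0.1653, 0.0918]
tcp_rot: [-1.573, 0.099, -0.112]
wrist_force: [0.8, 0.0, 0.4]
width: 0.5
```

```bash
python3 e.py .5343 .178 .034; python3 m.py w7
```

```text
t 27.35 pos [0.539  0.1653 0.0918] rot [-1.573  0.099 -0.112] F [0.8 0.  0.4] w 0.5 q [ 0.26  0.2   1.99 -0.01  0.95  0.4 ]
yaw -7.7 untilt [0.004 0.    0.008]
togo [-0.0069  0.0577  0.0122]
media p 0.78 [304. 250.] circ [534.1 177.9] rad 16.1 mean [0.5345 0.1794 0.0362] togo [-0.0097  0.0688  0.0106]
spot 0.56 [302. 246.] [0.53557007 0.18256249 0.03659259]
```

>>> jog_arm([
  [-0.007,0,0.0115,0.004,0,0.008,0.5],
  [0,0,0,0,0,0,0.5],
])

```text
time: 27.75
tool_pos: [0.5391, 0.1806, 0.0996]
tcp_rot: [-1.563, 0.096, -0.116]
wrist_force: [-0.6, 0.4, -0.9]
width: 0.5
```

```bash
python3 e.py .5342 .178 .034; sleep 0;  python3 e.py .5342 .178 .034
```

```text
t 27.75 pos [0.5391 0.1806 0.0996] rot [-1.563  0.096 -0.116] F [-0.6  0.4 -0.9] w 0.5 q [0.28 0.19 1.98 0.   0.96 0.41]
yaw -7.7 untilt [-0.006  0.     0.013]
togo [-0.0053  0.0655 -0.0036]
t 27.75 pos [0.5391 0.1806 0.0996] rot [-1.563  0.096 -0.116] F [-0.6  0.4 -0.9] w 0.5 q [0.28 0.19 1.98 0.   0.96 0.41]
yaw -7.7 untilt [-0.006  0.     0.013]
togo [-0.0053  0.0655 -0.0036]
```

>>> jog_arm([
  [-0.005,0.02,-0.003,-0.003,0,0.01,0.5],
  [0,0.015,0,0,0,0,0.5],
  [0,0,0,0,0,0,0.5],
  [0,0,0,0,0,0,0.5],
])

```text
time: 28.25
tool_pos: [0.5343, 0.1789, 0.0627]
tcp_rot: [-1.565, 0.102, -0.108]
wrist_force: [-0.5, 0.6, -0.9]
width: 0.497
```

```bash
python3 e.py .5342 .178 .034
```

```text
t 28.25 pos [0.5343 0.1789 0.0627] rot [-1.565  0.102 -0.108] F [-0.5  0.6 -0.9] w 0.497 q [0.28 0.23 2.01 0.   0.89 0.41]
yaw -7.6 untilt [-0.003  0.     0.003]
togo [-0.      0.0287 -0.001 ]
```

Well aligned; descend and grip.

>>> jog_arm([
  [0,0.015,-0.001,0,0,0,0.5],
  [0,0.013,0,0,0,0,0.5],
  [0,0,0,0,0,0,0.5],
  [0,0,0,0,0,0,0.2],
  [0,0,0,0,0,0,0.2],
  [0,0,0,0,0,0,0.2],
  [0,0,0,0,0,0,0.2],
], force=40)

```text
time: 29.12
tool_pos: [0.5346, 0.1779, 0.0332]
tcp_rot: [-1.565, 0.102, -0.108]
wrist_force: [0.4, -0.1, -1.1]
width: 0.355
```

>>> jog_arm([
  [0,-0.02,0,0,0,0,0.2],
  [0,-0.04,0,0,0,0,0.2],
  [0,-0.05,0,0,0,0,0.2],
  [0,-0.05,0,0,0,0,0.2],
  [0,-0.03,0,0,0,0,0.2],
  [0,0,0,0,0,0,0.2],
])

```text
time: 29.88
tool_pos: [0.5329, 0.177, 0.2279]
tcp_rot: [-1.566, 0.103, -0.107]
wrist_force: [0.4, -0.3, -1.0]
width: 0.353
```

>>> jog_arm([
  [0.0108,0,-0.048,0,0,0,0.2],
  [0.0108,0,-0.048,0,0,0,0.2],
  [0.0108,0,-0.048,0,0,0,0.2],
  [0.0108,0,-0.048,0,0,0,0.2],
  [0.0108,0,-0.048,0,0,0,0.2],
  [0.0108,0,-0.048,0,0,0,0.2],
  [0.0108,0,-0.048,0,0,0,0.2],
  [0.0108,0,-0.048,0,0,0,0.2],
  [0.0108,0,-0.048,0,0,0,0.2],
  [0.0108,0,-0.048,0,0,0,0.2],
])

```text
time: 31.12
tool_pos: [0.5689, -0.3216, 0.2029]
tcp_rot: [-1.559, 0.117, -0.081]
wrist_force: [0.1, 0.2, -1.1]
width: 0.355
```

```bash
python3 e.py .562 -.312 .2
```

```text
t 31.12 pos [ 0.5689 -0.3216  0.2029] rot [-1.559  0.117 -0.081] F [ 0.1  0.2 -1.1] w 0.355 q [-0.55  0.27  1.68 -0.    1.22 -0.42]
yaw -7.2 untilt [-0.008  0.    -0.024]
togo [-0.008   0.0032  0.0087]
```

>>> jog_arm([
  [0.01,0,-0.0115,-0.008,0,-0.024,0.2],
  [0,0.03,0,0,0,0,0.2],
  [0,0.03,0,0,0,0,0.2],
  [0,0,0,0,0,0,0.2],
  [0,0,0,0,0,0,0.2],
])

```text
time: 31.75
tool_pos: [0.5743, -0.3349, 0.1328]
tcp_rot: [-1.563, 0.108, -0.097]
wrist_force: [-0.3, -0.3, -0.7]
width: 0.356
```

```bash
python3 e.py .5775 -.334 .048
```

```text
t 31.75 pos [ 0.5743 -0.3349  0.1328] rot [-1.563  0.108 -0.097] F [-0.3 -0.3 -0.7] w 0.356 q [-0.57  0.34  1.73  0.    1.09 -0.44]
yaw -7.5 untilt [-0.005  0.    -0.007]
togo [0.0036 0.0847 0.0009]
```

>>> jog_arm([
  [0.0035,0.02,0.001,-0.005,0,-0.007,0.2],
  [0,0.025,0,0,0,0,0.2],
  [0,0.02,0,0,0,0,0.2],
  [0,0.015,0,0,0,0,0.2],
  [0,0.004,0,0,0,0,0.2],
  [0,0,0,0,0,0,0.2],
])

```text
time: 32.5
tool_pos: [0.583, -0.3351, 0.0531]
tcp_rot: [-1.574, 0.093, -0.109]
wrist_force: [-0.4, -0.4, -0.9]
width: 0.357
```

```bash
python3 e.py .5775 -.334 .048
```

```text
t 32.5 pos [ 0.583  -0.3351  0.0531] rot [-1.574  0.093 -0.109] F [-0.4 -0.4 -0.9] w 0.357 q [-0.56  0.42  1.77  0.    0.93 -0.43]
yaw -7.4 untilt [0.005 0.    0.011]
togo [-0.0056  0.0051  0.0004]
```

>>> jog_arm([
  [-0.005,0.004,0,0.004,0,0.008,0.2],
  [0,0,0,0,0,0,0.2],
  [0,0,0,0,0,0,0.5],
  [0,0,0,0,0,0,0.5],
  [0,0,0,0,0,0,0.5],
  [0,-0.03,0,0,0,0,0.5],
  [0,-0.05,0,0,0,0,0.5],
  [0,-0.06,0,0,0,0,0.5],
  [0,-0.06,0,0,0,0,0.5],
  [0,0,0,0,0,0,0.5],
])

```text
time: 33.75
tool_pos: [0.5789, -0.3352, 0.2571]
tcp_rot: [-1.571, 0.096, -0.107]
wrist_force: [0.4, -0.4, 0.1]
width: 0.502
```

>>> jog_arm([
  [-0.01,0,0.055,0,0,0,0.5],
  [-0.01,0,0.055,0,0,0,0.5],
  [-0.01,0,0.055,0,0,0,0.5],
  [-0.01,0,0.055,0,0,0,0.5],
  [-0.01,0,0.055,0,0,0,0.5],
  [-0.01,0,0.055,0,0,0,0.5],
  [-0.01,0,0.055,0,0,0,0.5],
  [-0.01,0,0.055,0,0,0,0.5],
  [-0.01,0,0.055,0,0,0,0.5],
  [-0.01,0,0.055,0,0,0,0.5],
])

```text
time: 35.0
tool_pos: [0.5508, 0.2358, 0.2467]
tcp_rot: [-1.572, 0.102, -0.114]
wrist_force: [0.9, -0.6, 0.5]
width: 0.502
```

>>> jog_arm([
  [-0.008,0,0.035,0,0,0,0.5],
  [0,0,0.03,0,0,0,0.5],
  [0,0,0,0,0,0,0.5],
  [0,0,0,0,0,0,0.5],
])

```text
time: 35.5
tool_pos: [0.549, 0.3074, 0.2416]
tcp_rot: [-1.574, 0.099, -0.105]
wrist_force: [-0.4, -0.4, 0.1]
width: 0.499
```

```bash
python3 e.py .540 .342 .15; python3 m.py w8; python3 -c "
from h import *
p=read_camera('scene')
for r in spotter.spot_point(p,'media0_center'): print(r['p'],r['location'],at_d(p,r['location']))
p=read_camera('side')
for r in spotter.spot_point(p,'media0_center'): print(r['p'],r['location'],at_d(p,r['location']))"
```

```text
t 35.5 pos [0.549  0.3074 0.2416] rot [-1.574  0.099 -0.105] F [-0.4 -0.4  0.1] w 0.499 q [ 0.47  0.18  1.71 -0.01  1.25  0.61]
yaw -7.5 untilt [0.005 0.    0.004]
togo [-0.0138  0.0913  0.0336]
0.44 [226.8, 229.9] [ 0.6266581  -0.30051365  0.07927497]
```

View pics/w8.png

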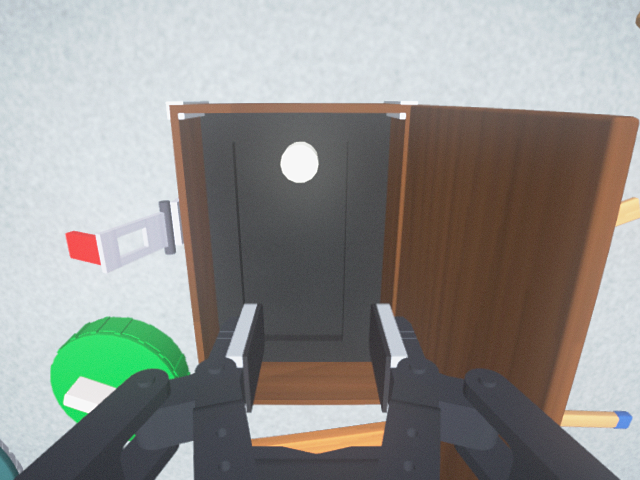

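Second cylinder stands at (300,162); the networks missed it, so I measure it by threshold.

```bash
cat > n.py <<'E'
from h import *
import sys
p=read_camera('wrist'); cv2.imwrite(f'pics/{sys.argv[1]}.png',p['img'])
P=cloud(p,(p['img'].min(2)>150)); c0=np.array([.535,.26])
a=np.radians(-7.5); L=(P[:,:2]-c0)@np.array([[np.cos(a),-np.sin(a)],[np.sin(a),np.cos(a)]])
Q=P[(abs(L[:,0])<.075)&(abs(L[:,1])<.12)&(P[:,2]>.029)&(P[:,2]<.044)]
c,rad=cv2.minEnclosingCircle((Q[:,:2]*1000).astype(np.float32)); print(len(Q),np.round(c,1),rad,Q.mean(0).round(4)); print('togo',togo([c[0]/1000,c[1]/1000,.034]).round(4))
E
python3 n.py w9
```

```text
1138 [541.1 342.1] 16.000905990600586 [0.5413 0.3428 0.0362]
togo [-0.0142  0.2087  0.0342]
```

>>> jog_arm([
  [-0.012,0.03,0.034,0.004,0,0.004,0.5],
  [0,0.045,0,0,0,0,0.5],
  [0,0.04,0,0,0,0,0.5],
  [0,0.02,0,0,0,0,0.5],
  [0,0,0,0,0,0,0.5],
  [0,0,0,0,0,0,0.5],
])

```text
time: 36.65
tool_pos: [0.5467, 0.3437, 0.1094]
tcp_rot: [-1.563, 0.098, -0.113]
wrist_force: [0.3, -1.0, 1.2]
width: 0.499
```

```bash
python3 e.py .5411 .3423 .034
```

```text
t 36.65 pos [0.5467 0.3437 0.1094] rot [-1.563  0.098 -0.113] F [ 0.3 -1.   1.2] w 0.499 q [ 0.52  0.32  1.8  -0.    1.01  0.66]
yaw -7.7 untilt [-0.006  0.     0.009]
togo [-0.0061  0.0754 -0.0026]
```

>>> jog_arm([
  [-0.006,0.02,-0.0025,-0.005,0,0.008,0.5],
  [0,0.02,0,0,0,0,0.5],
  [0,0.005,0,0,0,0,0.5],
  [0,0,0,0,0,0,0.5],
])

```text
time: 37.15
tool_pos: [0.5421, 0.3429, 0.0644]
tcp_rot: [-1.565, 0.102, -0.109]
wrist_force: [0.1, 1.3, 0.0]
width: 0.501
```

```bash
python3 e.py .5411 .3423 .034; python3 n.py w10
```

```text
t 37.15 pos [0.5421 0.3429 0.0644] rot [-1.565  0.102 -0.109] F [0.1 1.3 0. ] w 0.501 q [0.53 0.36 1.84 0.   0.94 0.66]
yaw -7.7 untilt [-0.004 -0.     0.005]
togo [-0.001   0.0304 -0.0008]
3788 [541.2 342.7] 16.02690887451172 [0.5414 0.3445 0.036 ]
togo [-0.0011  0.0306 -0.0004]
```

>>> jog_arm([
  [-0.001,0.015,0,0,0,0,0.5],
  [0,0.014,0,0,0,0,0.5],
  [0,0,0,0,0,0,0.5],
  [0,0,0,0,0,0,0.2],
  [0,0,0,0,0,0,0.2],
  [0,0,0,0,0,0,0.2],
  [0,0,0,0,0,0,0.2],
])

```text
time: 38.08
tool_pos: [0.5424, 0.3438, 0.035]
tcp_rot: [-1.563, 0.1, -0.111]
wrist_force: [-0.6, -0.0, -0.7]
width: 0.353
```

>>> jog_arm([
  [0,-0.02,0,0,0,0,0.2],
  [0,-0.04,0,0,0,0,0.2],
  [0,-0.05,0,0,0,0,0.2],
  [0,-0.05,0,0,0,0,0.2],
  [0,-0.035,0,0,0,0,0.2],
  [0,0,0,0,0,0,0.2],
])

```text
time: 38.83
tool_pos: [0.5413, 0.3432, 0.2435]
tcp_rot: [-1.56, 0.097, -0.115]
wrist_force: [0.5, -0.0, -1.2]
width: 0.35
```

>>> jog_arm([
  [0.005,0,-0.058,0,0,0,0.2],
  [0.0115,0,-0.058,0,0,0,0.2],
  [0.0115,0,-0.058,0,0,0,0.2],
  [0.0115,0,-0.058,0,0,0,0.2],
  [0.0115,0,-0.058,0,0,0,0.2],
  [0.0115,0,-0.058,0,0,0,0.2],
  [0.0115,0,-0.058,0,0,0,0.2],
  [0.0115,0,-0.058,0,0,0,0.2],
  [0.0115,0,-0.058,0,0,0,0.2],
  [0.0115,0,-0.058,0,0,0,0.2],
])

```text
time: 40.08
tool_pos: [0.5667, -0.2583, 0.2316]
tcp_rot: [-1.558, 0.097, -0.101]
wrist_force: [0.9, 0.1, -0.6]
width: 0.351
```

>>> jog_arm([
  [0.008,0,-0.04,0,0,0,0.2],
  [0,0,0,0,0,0,0.2],
  [0,0,0,0,0,0,0.2],
])

```text
time: 40.45
tool_pos: [0.5667, -0.3036, 0.2272]
tcp_rot: [-1.555, 0.106, -0.101]
wrist_force: [-0.9, 0.2, -1.0]
width: 0.35
```

```bash
python3 e.py .5775 -.298 .15; python3 -c "
from h import *
p=read_camera('wrist'); cv2.imwrite('pics/w11.png',p['img'])
P=cloud(p,p['img'].min(2)>120); Q=P[(np.hypot(P[:,0]-.5775,P[:,1]+.316)<.053)&(P[:,2]>.02)&(P[:,2]<.06)]; print(len(Q),Q.mean(0) if len(Q) else 0)
print([(r['p'],r['location'],at_d(p,r['location'])) for r in spotter.spot_point(p,'media0_center')])"
```

```text
t 40.45 pos [ 0.5667 -0.3036  0.2272] rot [-1.555  0.106 -0.101] F [-0.9  0.2 -1. ] w 0.35 q [-0.54  0.22  1.69  0.01  1.24 -0.41]
yaw -7.6 untilt [-0.013 -0.    -0.004]
togo [0.0103 0.0772 0.006 ]
1444 [ 0.5812031  -0.33879001  0.0415568 ]
[(0.56, [337.6, 242.3], array([ 0.58141724, -0.3314305 ,  0.04050755]))]
```

>>> jog_arm([
  [0.01,0.03,0.006,-0.013,0,-0.004,0.2],
  [0,0.035,0,0,0,0,0.2],
  [0,0.025,0,0,0,0,0.2],
  [0,0,0,0,0,0,0.2],
  [0,0,0,0,0,0,0.2],
])

```text
time: 41.18
tool_pos: [0.5803, -0.2913, 0.1386]
tcp_rot: [-1.571, 0.092, -0.1]
wrist_force: [-0.2, -1.0, -0.1]
width: 0.357
```

```bash
python3 e.py .5775 -.298 .050
```

```text
t 41.17 pos [ 0.5803 -0.2913  0.1386] rot [-1.571  0.092 -0.1  ] F [-0.2 -1.  -0.1] w 0.357 q [-0.5   0.3   1.77  0.    1.07 -0.38]
yaw -7.0 untilt [0.002 0.    0.005]
togo [-0.0024  0.0886 -0.0068]
```

>>> jog_arm([
  [-0.002,0.01,-0.006,0,0,0.005,0.2],
  [0,0.025,0,0,0,0,0.2],
  [0,0.02,0,0,0,0,0.2],
  [0,0.02,0,0,0,0,0.2],
  [0,0.005,0,0,0,0,0.2],
  [0,0,0,0,0,0,0.2],
])

```text
time: 41.92
tool_pos: [0.5805, -0.3, 0.0598]
tcp_rot: [-1.575, 0.091, -0.101]
wrist_force: [0.4, -0.9, -0.5]
width: 0.355
```

```bash
python3 e.py .5775 -.298 .050
```

```text
t 41.92 pos [ 0.5805 -0.3     0.0598] rot [-1.575  0.091 -0.101] F [ 0.4 -0.9 -0.5] w 0.355 q [-0.51  0.38  1.81 -0.    0.94 -0.39]
yaw -7.0 untilt [0.005 0.    0.007]
togo [-0.0033  0.0098  0.0017]
```

>>> jog_arm([
  [-0.003,0.009,0.002,0.005,0,0.007,0.2],
  [0,0,0,0,0,0,0.2],
  [0,0,0,0,0,0,0.5],
  [0,0,0,0,0,0,0.5],
  [0,0,0,0,0,0,0.5],
  [0,-0.03,0,0,0,0,0.5],
  [0,-0.05,0,0,0,0,0.5],
  [0,-0.06,0,0,0,0,0.5],
  [0,-0.06,0,0,0,0,0.5],
  [0,-0.04,0,0,0,0,0.5],
])

```text
time: 43.18
tool_pos: [0.5763, -0.2966, 0.295]
tcp_rot: [-1.567, 0.099, -0.092]
wrist_force: [0.7, 0.3, 0.1]
width: 0.5
```

>>> jog_arm([
  [0,-0.05,0,0,-0.17,0,0.6],
  [0,-0.01,0,0,-0.17,0,0.6],
  [0,0,0,0,-0.17,0,0.6],
  [0,0,0,0,-0.17,0,0.6],
  [0,0,0,0,-0.17,0,0.6],
  [0,0,0,0,-0.18,0,0.6],
  [0,0,0,0,-0.18,0,0.6],
  [0,0,0,0,-0.18,0,0.6],
  [0,0,0,0,-0.18,0,0.6],
  [0,0,0,0,0,0,0.6],
])

```text
time: 44.42
tool_pos: [0.5783, -0.2976, 0.3685]
tcp_rot: [-1.255, -1.161, 1.155]
wrist_force: [1.0, 0.1, 0.7]
width: 0.603
```

```bash
python3 e.py .55 .2 .36; python3 -c "
from h import *
p=read_camera('wrist'); cv2.imwrite('pics/w12.png',p['img'])
for r in spotter.spot_point(p,'media0_center'): print(r['p'],np.round(r['location']),at_d(p,r['location']))
for r in spotter.spot_point(p,'jar'): print('jar',r['p'],np.round(r['location']),at_d(p,r['location']))"
```

```text
t 44.42 pos [ 0.5783 -0.2976  0.3685] rot [-1.255 -1.161  1.155] F [1.  0.1 0.7] w 0.603 q [-0.51  0.16  1.5  -0.    1.46 -2.01]
yaw 85.9 untilt [ 0.011  0.    -0.006]
togo [0.4943 0.005  0.0642]
0.91 [288. 176.] [ 0.5783106  -0.33239975  0.04116211]
jar 0.95 [305. 168.] [ 0.57075805 -0.31223943  0.03984471]
```

View pics/w12.png

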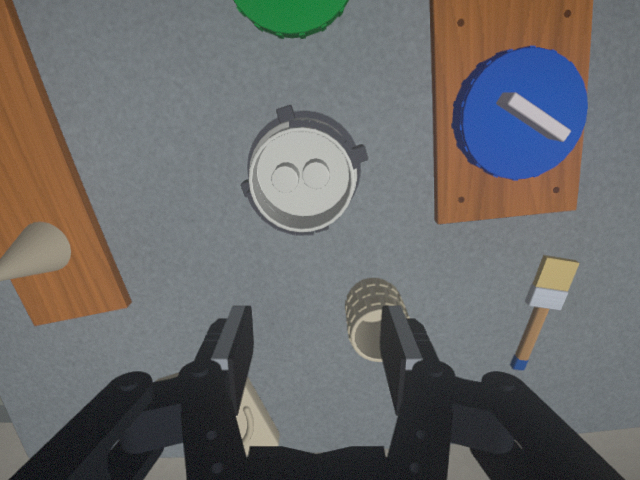

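>>> jog_arm([
  [0.05,0,0.0065,0,0,0,0.6],
  [0.05,0,0.0065,0,0,0,0.6],
  [0.05,0,0.0065,0,0,0,0.6],
  [0.05,0,0.0065,0,0,0,0.6],
  [0.05,0,0.0065,0,0,0,0.6],
  [0.05,0,0.0065,0,0,0,0.6],
  [0.05,0,0.0065,0,0,0,0.6],
  [0.05,0,0.0065,0,0,0,0.6],
  [0.05,0,0.006,0.01,0.05,-0.005,0.6],
  [0,0,0,0,0,0,0.6],
])

```text
time: 45.82
tool_pos: [0.5576, 0.1684, 0.3654]
tcp_rot: [-1.279, -1.102, 1.095]
wrist_force: [0.6, -1.2, -0.3]
width: 0.599
```

```bash
python3 e.py .650 .200 .36; python3 c.py w13 lid_knob media0_center hasp_tab
```

```text
t 45.83 pos [0.5576 0.1684 0.3654] rot [-1.279 -1.102  1.095] F [ 0.6 -1.2 -0.3] w 0.599 q [ 0.25  0.03  1.65 -0.    1.45 -1.17]
yaw 81.4 untilt [0.005 0.    0.001]
togo [ 0.0451  0.0059 -0.0866]
t 45.83 pos [0.5576 0.1684 0.3654] rot [-1.279 -1.102  1.095] F [ 0.6 -1.2 -0.3] w 0.599 q [ 0.25  0.03  1.65 -0.    1.45 -1.17]
[[ 0.15   0.932  0.33   0.474]
 [ 0.989 -0.141 -0.05   0.181]
 [-0.     0.333 -0.943  0.494]
 [ 0.     0.     0.     1.   ]]
lid_knob 0.93 [371. 341.] [0.6518 0.1959 0.2356]
```

View pics/w13.png

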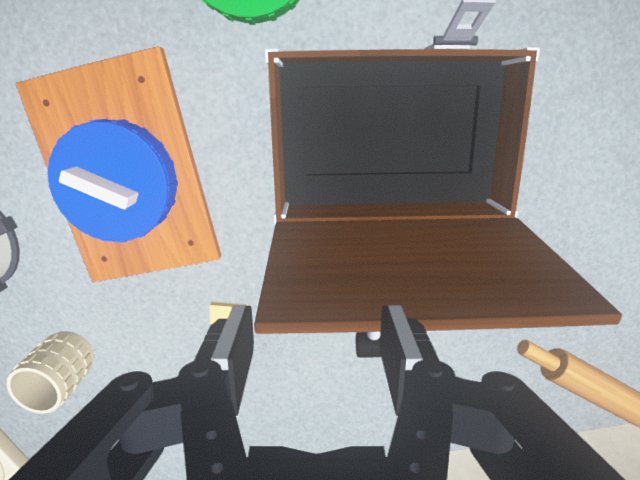

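>>> jog_arm([
  [0.022,0,-0.046,0,-0.02,0,0.6],
  [0.022,0,-0.045,0,0,0,0.6],
  [0,0,0,0,0,0,0.6],
  [0,0.03,0,0,0,0,0.6],
  [0,0.03,0,0,0,0,0.6],
  [0,0,0,0,0,0,0.6],
  [0,0,0,0,0,0,0.6],
])

```text
time: 46.9
tool_pos: [0.6567, 0.183, 0.3068]
tcp_rot: [-1.282, -1.102, 1.098]
wrist_force: [0.1, -0.7, 1.2]
width: 0.598
```

```bash
python3 e.py .655 .199 .236
```

```text
t 46.9 pos [0.6567 0.183  0.3068] rot [-1.282 -1.102  1.098] F [ 0.1 -0.7  1.2] w 0.598 q [ 0.24  0.24  1.52 -0.    1.38 -1.18]
yaw 81.5 untilt [ 0.006 -0.    -0.003]
togo [0.0158 0.0707 0.0045]
```

>>> jog_arm([
  [0.016,0,0.004,0.006,-0.02,-0.003,0.6],
  [0,0,0,0,0,0,0.6],
  [0,0.025,0,0,0,0,0.6],
  [0,0,0,0,0,0,0.6],
  [0,0,0,0,0,0,0.6],
])

```text
time: 47.52
tool_pos: [0.6573, 0.202, 0.2893]
tcp_rot: [-1.271, -1.125, 1.108]
wrist_force: [-0.2, 1.8, 0.6]
width: 0.596
```

```bash
python3 e.py .655 .199 .236
```

```text
t 47.52 pos [0.6573 0.202  0.2893] rot [-1.271 -1.125  1.108] F [-0.2  1.8  0.6] w 0.596 q [ 0.26  0.26  1.53  0.    1.34 -1.18]
yaw 82.8 untilt [0.01  0.    0.005]
togo [-0.0035  0.0533  0.0024]
```

>>> jog_arm([
  [-0.003,0.02,0.002,0.01,0,0.005,0.6],
  [0,0.02,0,0,0,0,0.6],
  [0,0.01,0,0,0,0,0.6],
  [0,0,0,0,0,0,0.6],
  [0,0,0,0,0,0,0.1],
  [0,0,0,0,0,0,0.1],
  [0,0,0,0,0,0,0.1],
  [0,0,0,0,0,0,0.1],
  [0,0,0,0,0,0,0.1],
], force=30)

```text
time: 48.65
tool_pos: [0.655, 0.1981, 0.2364]
tcp_rot: [-1.267, -1.113, 1.117]
wrist_force: [0.5, -2.0, -2.1]
width: 0.291
```

```bash
python3 e.py .655 .199 .236; python3 -c "
import numpy as np
a=np.radians(np.linspace(71.6,167.9,17));P=157.5*np.c_[np.cos(a),np.sin(a)];d=np.diff(P,axis=0)/1000
for x,y in d: print('%.4f,%.4f'%(-y,-x),end=' | ')"
```

```text
t 48.65 pos [0.655  0.1981 0.2364] rot [-1.267 -1.113  1.117] F [ 0.5 -2.  -2.1] w 0.291 q [ 0.26  0.29  1.59 -0.    1.27 -1.19]
yaw 82.7 untilt [-0.001 -0.    -0.002]
togo [0.0009 0.0004 0.0001]
-0.0044,0.0159 | -0.0027,0.0163 | -0.0010,0.0165 | 0.0008,0.0165 | 0.0025,0.0163 | 0.0042,0.0160 | 0.0059,0.0155 | 0.0074,0.0148 | 0.0089,0.0139 | 0.0104,0.0129 | 0.0117,0.0117 | 0.0128,0.0104 | 0.0138,0.0090 | 0.0147,0.0075 | 0.0154,0.0060 | 0.0160,0.0043 |
```

Gripped the knob (0.29). Swing the lid shut.

>>> jog_arm([
  [0,-0.0044,0.0159,0,0,0,0.1],
  [0,-0.0027,0.0163,0,0,0,0.1],
  [0,-0.001,0.0165,0,0,0,0.1],
  [0,0.0008,0.0165,0,0,0,0.1],
  [0,0.0025,0.0163,0,0,0,0.1],
  [0,0.0042,0.016,0,0,0,0.1],
  [0,0.0059,0.0155,0,0,0,0.1],
  [0,0.0074,0.0148,0,0,0,0.1],
])

```text
time: 49.65
tool_pos: [0.5237, 0.2154, 0.2256]
tcp_rot: [-1.274, -1.123, 1.111]
wrist_force: [3.0, -1.4, 0.0]
width: 0.292
```

```bash
python3 e.py .526 .2155 .2186
```

```text
t 49.65 pos [0.5237 0.2154 0.2256] rot [-1.274 -1.123  1.111] F [ 3.  -1.4  0. ] w 0.292 q [ 0.35  0.07  1.87 -0.    1.2  -1.09]
yaw 82.8 untilt [ 0.01  -0.     0.001]
togo [ 0.0004  0.007  -0.0022]
```

>>> jog_arm([
  [0,0.0105,0.0135,0,0,0,0.1],
  [0,0.012,0.0125,0,0,0,0.1],
  [0,0.0127,0.0115,0,0,0,0.1],
  [0,0.0138,0.0104,0,0,0,0.1],
  [0,0.0145,0.009,0,0,0,0.1],
  [0,0.0153,0.0075,0,0,0,0.1],
  [0,0.0154,0.006,0,0,0,0.1],
])

```text
time: 50.52
tool_pos: [0.4445, 0.2259, 0.1294]
tcp_rot: [-1.267, -1.118, 1.113]
wrist_force: [0.7, -0.4, 1.4]
width: 0.293
```

```bash
python3 e.py .4485 .2254 .1095
```

```text
t 50.52 pos [0.4445 0.2259 0.1294] rot [-1.267 -1.118  1.113] F [ 0.7 -0.4  1.4] w 0.293 q [ 0.42  0.03  2.09 -0.    1.01 -1.02]
yaw 82.8 untilt [ 0.003 -0.     0.002]
togo [-0.      0.0199 -0.004 ]
```

>>> jog_arm([
  [0,0.01,-0.001,0,0,0,0.1],
  [0,0.01,-0.001,0,0,0,0.1],
  [0,0.004,-0.001,0,0,0,0.1],
  [0,0.004,0,0,0,0,0.1],
])

```text
time: 51.02
tool_pos: [0.4402, 0.2266, 0.1049]
tcp_rot: [-1.256, -1.103, 1.123]
wrist_force: [-16.2, -9.8, 42.8]
width: 0.294
```

```bash
python3 e.py .4485 .2254 .1095
python3 - <<'E'
from h import *
p=read_camera('side'); P=cloud(p,np.ones((480,640),bool))
a=np.radians(-7.4);L=(P[:,:2]-[.524,.262])@np.array([[np.cos(a),-np.sin(a)],[np.sin(a),np.cos(a)]])
m=(abs(L[:,0])<.08)&(L[:,1]>-.12)&(L[:,1]<.12)&(P[:,2]>.07)&(P[:,2]<.1); A=np.c_[L[m],np.ones(m.sum())]
print('lid plane slope x,y,c',np.linalg.lstsq(A,P[m,2],rcond=None)[0],m.sum())
E
```

```text
t 51.02 pos [0.4402 0.2266 0.1049] rot [-1.256 -1.103  1.123] F [-16.2  -9.8  42.8] w 0.294 q [ 0.42  0.07  2.11  0.01  0.98 -1.03]
yaw 82.7 untilt [-0.016 -0.    -0.002]
togo [-0.0002 -0.0048 -0.0083]
lid plane slope x,y,c [-0.00015675  0.00345254  0.08430357] 7337
```

>>> jog_arm([
  [0,-0.002,0,0,0,0,0.1],
  [0,0,0,0,0,0,0.6],
  [0,0,0,0,0,0,0.6],
  [0,0,0,0,0,0,0.6],
  [0,-0.03,0,0,0,0,0.6],
  [0,-0.05,0,0,0,0,0.6],
  [0,-0.02,0,0,0,0,0.6],
  [0.045,0,0.03,0,0,0,0.6],
  [0.045,0,0.03,0,0,0,0.6],
  [0,0,0,0,0,0,0.6],
])

```text
time: 52.32
tool_pos: [0.3923, 0.325, 0.2048]
tcp_rot: [-1.255, -1.094, 1.124]
wrist_force: [0.1, -0.6, -0.0]
width: 0.595
```

```bash
python3 e.py .387 .3245 .124; python3 c.py w14 hasp_tab lid_knob hasp_hinge|grep p
python3 - <<'E'
from h import *
p=read_camera('side'); P=cloud(p,np.ones((480,640),bool))
a=np.radians(-7.4);L=(P[:,:2]-[.524,.262])@np.array([[np.cos(a),-np.sin(a)],[np.sin(a),np.cos(a)]])
m=(abs(L[:,0])<.08)&(L[:,1]>-.12)&(L[:,1]<.12)&(P[:,2]>.07)&(P[:,2]<.1); A=np.c_[L[m],np.ones(m.sum())]
print('lid plane slope x,y,c',np.linalg.lstsq(A,P[m,2],rcond=None)[0],m.sum())
p=read_camera('wrist');P=cloud(p,np.ones((480,640),bool));H=cv2.cvtColor(p['img'],cv2.COLOR_BGR2HSV)[p['range_z']>0]
r=P[((H[:,0]<8)|(H[:,0]>172))&(H[:,1]>170)&(P[:,1]>.28)&(P[:,1]<.37)&(P[:,2]>.06)]; print('tab',len(r),r.min(0),r.max(0),r.mean(0))
E
```

```text
t 52.33 pos [0.3923 0.325  0.2048] rot [-1.255 -1.094  1.124] F [ 0.1 -0.6 -0. ] w 0.595 q [ 0.64 -0.01  1.99  0.01  1.18 -0.81]
yaw 82.4 untilt [-0.022 -0.    -0.004]
togo [-0.0008  0.0809  0.0034]
t 52.33 pos [0.3923 0.325  0.2048] rot [-1.255 -1.094  1.124] F [ 0.1 -0.6 -0. ] w 0.595 q [ 0.64 -0.01  1.99  0.01  1.18 -0.81]
hasp_tab 0.87 [317. 268.] [0.3939 0.3248 0.1315]
lid plane slope x,y,c [-0.01220046  0.00314188  0.08538389] 7486
tab 1790 [0.38622775 0.31202316 0.12704061] [0.41590209 0.33199591 0.14240774] [0.40121201 0.32229289 0.13474495]
```

>>> jog_arm([
  [-0.001,0.03,0.001,-0.022,0,-0.004,0.6],
  [0,0.03,0,0,0,0,0.6],
  [0,0.015,0,0,0,0,0.6],
  [0,0,0,0,0,0,0.6],
  [0,0,0,0,0,0,0.6],
])

```text
time: 53.25
tool_pos: [0.3959, 0.3178, 0.1295]
tcp_rot: [-1.277, -1.105, 1.1]
wrist_force: [-0.0, -0.1, 0.1]
width: 0.603
```

```bash
python3 e.py .390 .3245 .1245
```

```text
t 53.25 pos [0.3959 0.3178 0.1295] rot [-1.277 -1.105  1.1  ] F [-0.  -0.1  0.1] w 0.603 q [ 0.63  0.05  2.08 -0.    1.01 -0.8 ]
yaw 81.7 untilt [0.004 0.    0.   ]
togo [0.0058 0.005  0.0068]
```

>>> jog_arm([
  [0.006,0.005,0.007,0,-0.01,0,0.6],
  [0,0,0,0,0,0,0.6],
  [0,0,0,0,0,0,0.1],
  [0,0,0,0,0,0,0.1],
  [0,0,0,0,0,0,0.1],
  [0,0,0,0,0,0,0.1],
  [0,0,0,0,0,0,0.1],
], force=30)

```text
time: 54.12
tool_pos: [0.3898, 0.3242, 0.1264]
tcp_rot: [-1.274, -1.114, 1.111]
wrist_force: [-0.8, -0.9, -0.3]
width: 0.202
```

```bash
python3 e.py .387 .3247 .1241; python3 -c "
import numpy as np
a=np.radians(np.linspace(140,25.7,11));P=60*np.c_[np.cos(a),np.sin(a)];d=np.diff(P,axis=0)/1000
for x,y in d: print('%.4f,%.4f'%(-y,-x),end=' | ')"
```

```text
t 54.12 pos [0.3898 0.3242 0.1264] rot [-1.274 -1.114  1.111] F [-0.8 -0.9 -0.3] w 0.202 q [ 0.65  0.05  2.08 -0.01  1.01 -0.79]
yaw 82.4 untilt [ 0.005  0.    -0.002]
togo [0.0001 0.0023 0.0029]
-0.0083,-0.0086 | -0.0065,-0.0100 | -0.0044,-0.0111 | -0.0021,-0.0118 | 0.0003,-0.0119 | 0.0027,-0.0116 | 0.0049,-0.0109 | 0.0070,-0.0097 | 0.0088,-0.0081 | 0.0102,-0.0062 |
```

>>> jog_arm([
  [0,-0.0083,-0.0086,0,0,0,0.1],
  [0,-0.0065,-0.01,0,0,0,0.1],
  [0,-0.0044,-0.0111,0,0,0,0.1],
  [0,-0.0021,-0.0118,0,0,0,0.1],
  [0,0.0003,-0.0119,0,0,0,0.1],
  [0,0.0027,-0.0116,0,0,0,0.1],
  [0,0.0049,-0.0109,0,0,0,0.1],
  [0,0.007,-0.0097,0,0,0,0.1],
])

```text
time: 55.12
tool_pos: [0.475, 0.3127, 0.1365]
tcp_rot: [-1.266, -1.102, 1.116]
wrist_force: [-6.5, -0.0, 4.4]
width: 0.198
```

```bash
python3 e.py .4942 .3103 .1101
```

```text
t 55.12 pos [0.475  0.3127 0.1365] rot [-1.266 -1.102  1.116] F [-6.5 -0.   4.4] w 0.198 q [ 0.54  0.16  1.94  0.    1.05 -0.9 ]
yaw 82.3 untilt [-0.008 -0.    -0.003]
togo [ 0.0003  0.0262 -0.0196]
```

>>> jog_arm([
  [0,0.007,-0.008,-0.005,0,0,0.1],
  [0,0.008,-0.007,0,0,0,0.1],
  [0,0.009,-0.004,0,0,0,0.1],
  [0,0.003,-0.001,0,0,0,0.1],
  [0,0.002,0,0,0,0,0.1],
])

```text
time: 55.75
tool_pos: [0.4979, 0.3096, 0.1117]
tcp_rot: [-1.268, -1.102, 1.112]
wrist_force: [-5.7, -0.4, 5.4]
width: 0.199
```

```bash
python3 e.py .4942 .3103 .1101
```

```text
t 55.75 pos [0.4979 0.3096 0.1117] rot [-1.268 -1.102  1.112] F [-5.7 -0.4  5.4] w 0.199 q [ 0.51  0.22  1.92  0.    1.01 -0.92]
yaw 82.1 untilt [-0.006  0.    -0.003]
togo [0.0001 0.0016 0.0037]
```

>>> jog_arm([
  [0,0.003,0.002,0,0,0,0.1],
  [0,0.003,0.001,0,0,0,0.1],
  [0,0.001,0,0,0,0,0.1],
])

```text
time: 56.12
tool_pos: [0.4993, 0.3094, 0.1091]
tcp_rot: [-1.273, -1.107, 1.109]
wrist_force: [-8.4, 0.9, 4.2]
width: 0.194
```

```bash
python3 e.py .4942 .3103 .1101
```

```text
t 56.12 pos [0.4993 0.3094 0.1091] rot [-1.273 -1.107  1.109] F [-8.4  0.9  4.2] w 0.194 q [ 0.51  0.22  1.92 -0.    1.   -0.92]
yaw 82.2 untilt [ 0.001  0.    -0.002]
togo [ 0.0002 -0.001   0.0051]
```

Release, rise and inspect.

>>> jog_arm([
  [0,0,0,0,0,0,0.6],
  [0,0,0,0,0,0,0.6],
  [0,0,0,0,0,0,0.6],
  [0,-0.03,0,0,0,0,0.6],
  [0,-0.05,0,0,0,0,0.6],
  [0,-0.06,0.01,0,0,0,0.6],
  [0,-0.04,0,0,0,0,0.6],
  [0,0,0,0,0,0,0.6],
])

```text
time: 57.12
tool_pos: [0.4925, 0.3106, 0.2946]
tcp_rot: [-1.278, -1.114, 1.105]
wrist_force: [-0.3, 0.2, -0.4]
width: 0.599
```

```bash
cat > f.py <<'E'
from h import *
import sys
st(); p=read_camera('wrist'); cv2.imwrite(f'pics/{sys.argv[1]}.png',p['img']); P=cloud(p,np.ones((480,640),bool));H=cv2.cvtColor(p['img'],cv2.COLOR_BGR2HSV)[p['range_z']>0]
a=np.radians(-7.4);L=(P[:,:2]-[.524,.262])@np.array([[np.cos(a),-np.sin(a)],[np.sin(a),np.cos(a)]])
def fit(m,n):
    for _ in range(3):
        A=np.c_[L[m],np.ones(m.sum())]; k=np.linalg.lstsq(A,P[m,2],rcond=None)[0]; res=P[:,2]-np.c_[L,np.ones(len(L))]@k; m=m&(abs(res)<.003)
    print(n,k.round(4),m.sum())
lidm=(abs(L[:,0])<.08)&(L[:,1]>-.12)&(L[:,1]<.12)&(P[:,2]>.07)&(P[:,2]<.1)&((L[:,1]<.02)|(L[:,1]>.075)); fit(lidm,'lid slope,c')
sm=(L[:,0]>-.085)&(L[:,0]<-.05)&(abs(L[:,1]-.05)<.02)&(H[:,1]<60)&(P[:,2]>.08)&(P[:,2]<.13)
if sm.sum()>20: fit(sm,'strap slope,c'); print(np.percentile(P[sm],[5,95],axis=0).round(4))
r=((H[:,0]<8)|(H[:,0]>172))&(H[:,1]>170)&(P[:,2]>.09)&(L[:,1]>0)&(L[:,1]<.1)
print('tab local',L[r].min(0),L[r].max(0),P[r,2].max())
E
python3 f.py w15
```

```text
t 57.12 pos [0.4925 0.3106 0.2946] rot [-1.278 -1.114  1.105] F [-0.3  0.2 -0.4] w 0.599 q [ 0.52  0.06  1.75 -0.01  1.33 -0.91]
lid slope,c [-0.0101 -0.0011  0.0865] 32557
strap slope,c [ 0.0567 -0.0023  0.0967] 991
[[0.4466 0.3015 0.0876]
 [0.4775 0.3267 0.0941]]
tab local [-0.04183719  0.03484228] [-0.03516305  0.05264675] 0.12901650838677642
```

View pics/w15.png

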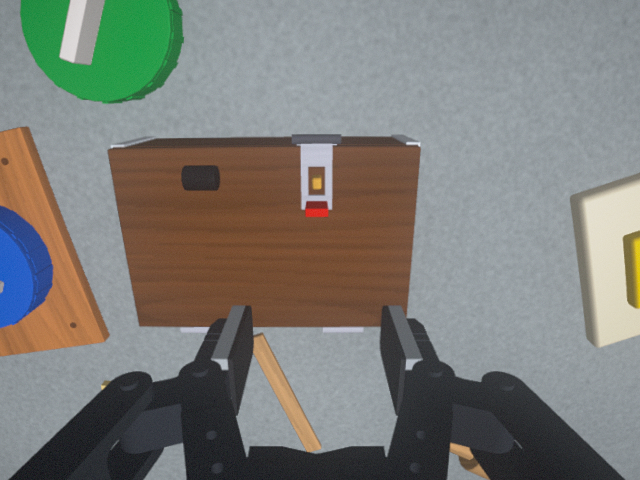

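>>> jog_arm([
  [0,0.03,0.001,0,0,0,0.0],
  [0,0.04,0,0,0,0,0.0],
  [0,0.04,0,0,0,0,0.0],
  [0,0.02,0,0,0,0,0.0],
  [0,0,0,0,0,0,0.0],
  [0,0,0,0,0,0,0.0],
])

```text
time: 57.92
tool_pos: [0.487, 0.3063, 0.1492]
tcp_rot: [-1.276, -1.1, 1.118]
wrist_force: [0.7, 0.2, 0.0]
width: 0.003
```

```bash
python3 e.py .4915 .3105 .137
```

```text
t 57.92 pos [0.487  0.3063 0.1492] rot [-1.276 -1.1    1.118] F [0.7 0.2 0. ] w 0.003 q [ 0.52  0.16  1.91 -0.01  1.08 -0.91]
yaw 82.2 untilt [-0.003  0.    -0.012]
togo [ 0.005   0.0121 -0.0039]
```

>>> jog_arm([
  [0.004,0.002,-0.003,0,0,-0.01,0.0],
  [0,0.003,0,0,0,0,0.0],
  [0,0.003,0,0,0,0,0.0],
  [0,0.003,0,0,0,0,0.0],
])

```text
time: 58.42
tool_pos: [0.4929, 0.3112, 0.1408]
tcp_rot: [-1.27, -1.11, 1.105]
wrist_force: [-0.2, 0.5, 0.3]
width: -0.001
```

```bash
python3 e.py .4915 .3105 .136
```

```text
t 58.42 pos [0.4929 0.3112 0.1408] rot [-1.27  -1.11   1.105] F [-0.2  0.5  0.3] w -0.001 q [ 0.52  0.18  1.91  0.    1.05 -0.91]
yaw 82.2 untilt [ 0.002 -0.     0.002]
togo [-0.0009  0.0048  0.0013]
```

>>> jog_arm([
  [0,0.003,0,0,0,0,0.0],
  [0,0.003,0,0,0,0,0.0],
  [0,0.003,0,0,0,0,0.0],
])

```text
time: 58.8
tool_pos: [0.4938, 0.3118, 0.1366]
tcp_rot: [-1.271, -1.112, 1.104]
wrist_force: [-8.5, -5.0, 21.8]
width: 0.001
```

>>> jog_arm([
  [0,-0.03,0,0,0,0,0.0],
  [0,-0.05,0,0,0,0,0.3],
  [0,-0.06,0,0,0,0,0.6],
  [0,-0.015,0,0,0,0,0.6],
  [0,0,0,0,0,0,0.6],
])

```text
time: 59.42
tool_pos: [0.4919, 0.3108, 0.2943]
tcp_rot: [-1.269, -1.109, 1.107]
wrist_force: [0.0, 0.2, -0.4]
width: 0.602
```

```bash
python3 f.py w16
python3 - <<'E'
from h import *
for c in ('scene','side'):
    p=read_camera(c); P=cloud(p,np.ones((480,640),bool)); H=cv2.cvtColor(p['img'],cv2.COLOR_BGR2HSV)[p['range_z']>0]
    Q=P[(np.hypot(P[:,0]-.525,P[:,1]+.066)<.1)&(P[:,2]>.072)&(H[:,1]<110)&(P[:,2]<.1)]; print(c,'bar',Q.mean(0).round(4),len(Q))
    a=np.radians(-7.4);L=(P[:,:2]-[.524,.262])@np.array([[np.cos(a),-np.sin(a)],[np.sin(a),np.cos(a)]])
    m=(abs(L[:,0])<.08)&(abs(L[:,1])<.12)&(P[:,2]>.07)&(P[:,2]<.095); print('lid',np.linalg.lstsq(np.c_[L[m],np.ones(m.sum())],P[m,2],rcond=None)[0].round(4))
    r=((H[:,0]<8)|(H[:,0]>172))&(H[:,1]>150)&(P[:,2]>.09)&(L[:,1]>0)&(L[:,1]<.1)&(abs(L[:,0])<.09); print('tab top',P[r,2].max() if r.any() else None)
    for n in ('cup','brush','stick'): print(n,[(round(r['p'],2),at_d(p,r['location']).round(3)) for r in spotter.spot_point(p,n)[:1]])
    print([(round(r['p'],2),at_d(p,r['location']).round(3)) for r in spotter.spot_point(p,'media0_center')])
cv2.imwrite('pics/fin.png',p['img'])
E
```

```text
t 59.42 pos [0.4919 0.3108 0.2943] rot [-1.269 -1.109  1.107] F [ 0.   0.2 -0.4] w 0.602 q [ 0.52  0.06  1.75  0.    1.33 -0.91]
lid slope,c [-0.0102 -0.001   0.0865] 32444
strap slope,c [ 0.0023 -0.0033  0.0917] 991
[[0.4466 0.3015 0.0899]
 [0.4773 0.3267 0.0927]]
tab local [-0.0398576   0.03531825] [-0.03235681  0.05252406] 0.12507929119141808
scene bar [ 0.531  -0.0672  0.0798] 150
lid [-0.0136 -0.0031  0.0849]
tab top 0.12338992732870202
cup [(0.61, array([ 0.801, -0.22 ,  0.047]))]
brush [(0.59, array([0.798, 0.008, 0.012]))]
stick [(0.72, array([0.778, 0.234, 0.008]))]
[(0.52, array([ 0.631, -0.313,  0.077]))]
side bar [ 0.5427 -0.0388  0.0782] 28
lid [-0.015   0.004   0.0855]
tab top 0.12365985303965144
cup [(0.93, array([ 0.758, -0.199,  0.017]))]
brush [(0.75, array([0.779, 0.024, 0.013]))]
stick [(0.66, array([0.759, 0.232, 0.008]))]
[(0.7, array([0.509, 0.348, 0.085]))]
```

View pics/fin.png

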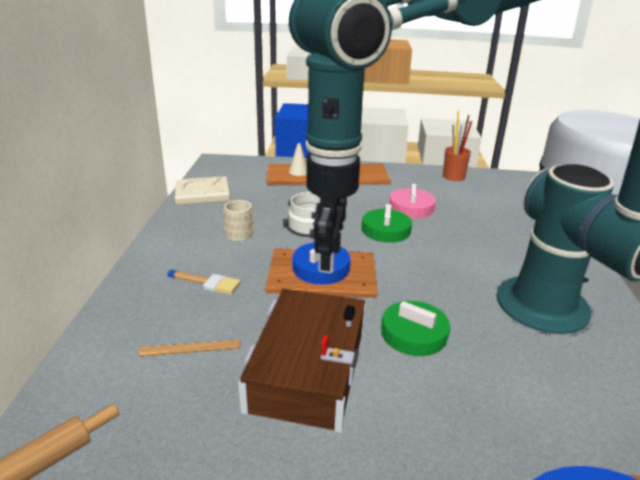

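```bash
python3 -c "
from workcell import bot
print(bot.finish_job())"
```

```text
the job is handed in; nothing more can be done
None
```

The job is done and handed in at about 59 s on the robot's clock. I swung the hasp off and opened the lid. The blue cover is unlocked, lifted off and laid in the middle of the board, bar up. There were two cylinders in the case and both are now in the jar. The lid is shut and the hasp is back over its catch.

**Final state, from the last pictures:**
- **Lid:** it lies within about 0.015 rad of flat (limit 0.05). It read as flat while I was pressing it and came up slightly after I let go.
- **Hasp:** my first swing down left it about 0.06–0.1 rad up, too close to the 0.12 limit. I pressed it with closed fingertips, and the strap now reads about 0.00 rad with the tab top 123–125 mm high, against 123 mm expected.
- **Cover:** just after release its centre was within a few mm of the board's middle. In the last pictures the arm partly hid the bar, so the side camera's bar position was unreliable then.
- **Cup, brush and stick:** each camera puts them within about 10 mm of where it first saw them.

**What did not agree or went wrong:**
- **Cylinder detection:** the networks missed the second cylinder in one wrist picture, so I found it by brightness and depth. In the last scene and side pictures they gave false positions for a cylinder. That both are in the jar rests on the wrist picture taken from above right after placing the second one, and the case was empty in a later picture.
- **Force:** the wrist force reached about 43 N while pressing the lid shut. The 40 N limit is for the arm or gripper body. I take this push as having gone through the fingers, but nothing reported which part touched.

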